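# Clear a cut specimen and trip the hidden reset with a stylus

## Robot

A 6-joint arm with a two-finger parallel gripper is mounted at the origin on the work surface. World frame = base frame: x ahead of the robot, y to its left, z up, the work surface at z = 0. Lengths are in mm, angles in rad, forces in N, time in s.
With the tool pointing down it reaches from about 350 to 850 mm from the base axis. Payload 8.1 kg.
Tool frame: the origin (TCP) lies at the very end of the fingers, on their centre line; the grasp point (between the pads) lies 19 mm behind it; z points along the fingers, y is the direction in which the jaws open and shut (so a half turn about z gives the same grasp; the last joint's range is limited). The gripper opens to 93 mm and grips with 3 to 60 N. Pads are 15 mm wide; open, the fingers measure 128 mm over their backs; the gripper's body (75 mm by 188 mm) begins 65 mm behind the grasp point.
Start: joints at [1.031, 0.13, 1.488, -0, 1.523, -0.085], TCP at [263.55, 539.024, 218.635] pointing down, gripper open.
Joint ranges: [-2.96, 2.96], [-0.89, 2.26], [0.02, 2.5], [-1.34, 4.48], [0, 2.73], [-2.66, 2.66]. Speed limits (rad/s): [2.39, 2.39, 2.79, 3.14, 3.14, 3.14].

## Interface

Orientations are given as a 3x3 rotation matrix whose columns are the frame's x, y, z axes.
In Python, from rig import telemetry, viewer, job gives the robot as it stands.
- The arm moves only by the tool arm_command, never from a script. Its argument "rows" is a list of rows, each an object of numbers: "dx", "dy", "dz": the shift along the tool's x, y, z in cm; "ax", "ay", "az": the turn, a rotation vector about the tool's x, y, z in degrees; "hand": the finger opening in cm, from 0 to 9.3. A call has 1 to 12 rows; each row shifts and turns the pose as measured when the row begins, along the tool's axes as they then stand; what a row does not reach is not made up. A row lasts 1/8 s, in which the tool goes at most 62.5 mm and 10.7 degrees, less where a joint would pass 70% of its speed; a pose out of reach is approached as far as the arm can. A call with a gripper value outside its range is refused whole. The fingers move at their own pace and stop on an object; "squeeze" is the grip in N (left out, the last holds). Time passes only in rows, so rows that do not move let the fingers close. It gives the time, the measured TCP pose, the force and the opening at its end, in the units of the state.
- telemetry.get_obs(): the state, without advancing time (a new reading comes with each control period).
- viewer.get_image(name): name is "side" or "top" or "wrist"; returns the picture (420x560x3 uint8, red, green, blue); there is no depth.
- viewer.calibration(name): a dict with "intrinsics" (3x3 intrinsics, pixels), "origin" and "orientation" of the camera in the world; the wrist camera has in their place "mount" (4x4, takes a point from camera to tool coordinates, whose origin is the TCP and whose axes are the flange's). Camera axes: x right, y down, z forward; pixel columns grow to the right and rows downward; lengths in mm; the calibration is good to about 2 mm. A picture is of the moment at which its call begins: read the wrist's pose just before it. calibration takes no time and is no camera call.
- job.sign_off(): hands the job in, once; it reports no verdict.
The state is a dict: "time": time; "joint_pos": joint angles; "joint_vel": joint speeds; "effort": joint torques, N m; "ee_pos": TCP position; "tcp_rot": TCP orientation; "force": force on the tool from outside, world axes, zero at the start; "wrist_torque": the same for the moment, N m; "finger_gap": finger opening in mm.
Only numpy, scipy, OpenCV 4.12 (cv2) and the standard library are available. Lean on these libraries where they do the work, as an engineer would, in place of code of your own. Each camera call takes 0.05 s, during which the arm holds its last target.

## Task

The specimen loader has stopped because a cut disc was laid in its tray. First take the cut disc, the one with a flat side, out of the tray and put it in the scrap bin, leaving the whole discs where they are; then take the stylus from its stand and slide its tip along the black groove of the reset unit until it drops into the hidden hole, and push the pin at the bottom fully home so that the flag stands up. Finally put the stylus back upright in its stand, fully seated, and disturb nothing else on the bench.

Things in the scene. Friction and masses are not known exactly. Their poses are not given: they have to be found in the camera images.
- cut_disc_mid (a point): Middle of the cut steel disc (the odd one): 36 mm across, 22 mm thick, one side sawn off along a straight line. The point is half-way up, mid-way between flat and arc. x points from the flat to the arc; along x it measures 25 mm (flat at -12.5, arc at +12.5), along y 36 mm, widest at x = -5.5 mm; z up. Lies flat in the tray, about 0.13 kg, any of four places, any turn.
- disc_a_mid (a point): Middle (half-way up) of a whole round steel disc, 36 mm across, 22 mm thick, lying flat in the tray. Stays where it is (within 20 mm).
- disc_b_mid (a point): Middle (half-way up) of a whole round steel disc, 36 mm across, 22 mm thick, lying flat in the tray. Stays where it is (within 20 mm).
- disc_c_mid (a point): Middle (half-way up) of a whole round steel disc, 36 mm across, 22 mm thick, lying flat in the tray. Stays where it is (within 20 mm).
- tray: Fixed grey metal loading tray, 180 x 180 mm, rim 12 mm high, 4 mm walls; the origin is the centre of its underside, on the bench. Its inner floor is 4 mm above the bench. The four discs stand near x, y = +-40 mm in its frame.
- scrap: Fixed open grey scrap bin, 130 x 130 mm outside, 40 mm high, 4 mm walls and an inner floor about 4 mm up; the origin is the centre of its underside, on the bench. Holds nothing at the start.
- stylus_grip (a point): Centre of the stylus's handle, a grey square bar 14 x 14 mm and 60 mm long, upright; z runs up along the stylus, x and y square to the handle's faces. Below the handle come a round steel collar (22 mm across, 6 mm thick, 30 to 36 mm under this point) and a steel shaft of 6 mm diameter with a round end. Loose, about 60 g.
- stylus_tip (a point): Lower tip of the stylus, 78 mm below the handle's centre and 42 mm below the collar's underside; z up along the stylus.
- stand: Fixed aluminium stand, 60 x 60 mm, 48 mm high; the origin is the centre of its underside, on the bench. A plain hole of 12 mm runs down its centre, with a 2 mm chamfer at the mouth. Seated, the stylus's collar rests on top of the stand and its tip is 6 mm above the bench.
- unit: Fixed light grey reset unit, 110 (x) x 260 (y) x 50 (z) mm; the origin is the centre of its underside, on the bench. A black groove 12 mm wide (x = -6 to 6 mm), 96 mm long (y = -48 to 48 mm) and 3 mm deep (floor at 47 mm) runs along its y in the middle of the top. The hidden hole lies in the groove's floor.
- groove_start (a point): Centre of the groove floor at its -y end (unit frame); the groove's y axis points to the other end. The rigid floor has one hole, 12 x 12 mm, as wide as the groove, its centre anywhere between 18 and 78 mm from this end. A thin black dust skin without resistance hides it from sight.
- groove_end (a point): Centre of the groove floor at its +y end.
- plunger (a joint): Travel of the hidden steel pin in the hole, 0 (up) to 0.006 m (fully home). The pin is 10 mm across; its top lies 7 mm below the groove's floor at 0. It moves straight down against about 4 N of friction, does not spring back, and ends on a hard stop.
- flag_top (a point): Top edge of the aluminium flag, 28 mm wide, in a black slot in the unit's top near its +y end. Geared to the pin: flush with the top (level 49 mm) while the pin is up, standing 15 mm higher once the pin is fully home.
- mouse: Grey computer mouse, 100 x 60 mm, 34 mm high, a loose bystander; origin under its centre.
- jar: Amber jar, 56 mm across, 75 mm high, a loose bystander; origin under its centre.
- carton: Small cardboard box, 60 x 90 x 45 mm, a loose bystander; origin under its centre.

How it is judged:
By the outcome, as a careful person would: the job done as asked, in the order asked, and still so for the second after the job is handed in, with the robot touching nothing.
It also fails if it takes over 64 s, if anything falls off the work surface, if the arm or the gripper's body presses on something with over 40 N, if the wrist force passes 120 N, or if a joint passes its speed limit or range.

## Working session

There is one attempt and no reset: what is moved stays moved. The work goes in short steps, Python scripts to look and compute and a tool call to move; the robot and the scene stay as the last step left them, time stands still between calls to the robot, and variables do not carry over. Pictures are saved under pics/ and viewed, and the job is handed in when it is done.

Besides the shell and the picture viewer there is one more tool, called as name([rows], argument=value, ...), one row to a line, values as JSON. arm_command: Moves the arm, as the interface text tells. Its arguments: {"type":"object","properties":{"rows":{"type":"array"},"squeeze":{"type":"number"}},"required":["rows"]}

```bash
mkdir -p pics; ls; python3 - <<'E'
from rig import telemetry, viewer, job
import cv2, numpy as np
o=telemetry.get_obs(); print({k:np.round(v,3).tolist() for k,v in o.items()})
for n in ("side","top","wrist"):
    im=viewer.get_image(n); cv2.imwrite(f"pics/{n}0.png",cv2.cvtColor(im,cv2.COLOR_RGB2BGR))
    c=viewer.calibration(n); print(n,{k:np.round(v,4).tolist() for k,v in c.items()})
E
```

```text
pics
{'time': 0.0, 'joint_pos': [1.031, 0.131, 1.489, 0.0, 1.523, -0.085], 'joint_vel': [-0.001, -0.0, -0.001, -0.0, 0.0, 0.001], 'effort': [0.0, -55.982, -49.178, 0.077, 0.035, -0.0], 'ee_pos': [263.258, 538.56, 217.642], 'tcp_rot': [[-0.898, 0.439, -0.001], [0.439, 0.898, -0.002], [0.0, -0.002, -1.0]], 'force': [0.462, 0.307, 0.351], 'wrist_torque': [-0.005, -0.044, 0.009], 'finger_gap': 93.367}
side {'intrinsics': [[379.4548, 0.0, 280.8382], [0.0, 379.4548, 209.9689], [0.0, 0.0, 1.0]], 'origin': [80.0598, -473.9688, 598.1203], 'orientation': [[0.7409, -0.3891, 0.5474], [-0.6716, -0.4306, 0.603], [0.0011, -0.8144, -0.5804]]}
top {'intrinsics': [[505.7127, 0.0, 278.0711], [0.0, 505.7127, 210.3842], [0.0, 0.0, 1.0]], 'origin': [464.7854, 44.9406, 1168.3909], 'orientation': [[0.0009, -0.9975, 0.07], [-1.0, -0.0013, -0.0063], [0.0064, -0.07, -0.9975]]}
wrist {'intrinsics': [[378.3852, 0.0, 289.571], [0.0, 378.3852, 208.0325], [0.0, 0.0, 1.0]], 'mount': [[0.0016, -0.9546, -0.2979, 83.4793], [1.0, 0.0017, -0.0003, 0.9669], [0.0008, -0.2979, 0.9546, -164.8754], [0.0, 0.0, 0.0, 1.0]]}
```

View pics/top0.png

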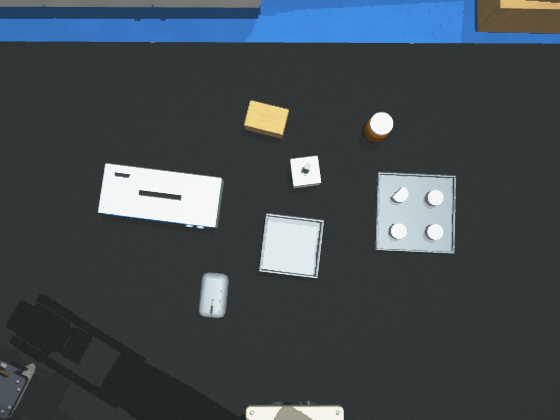

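View pics/side0.png

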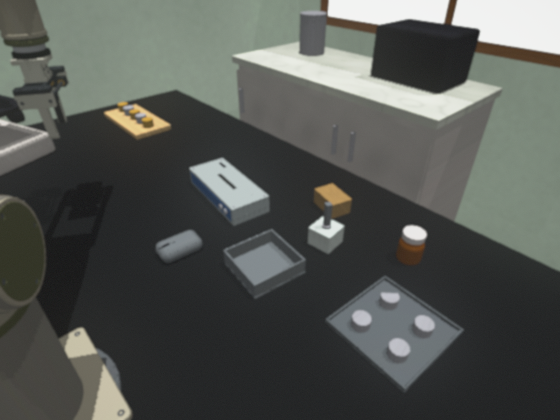

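View pics/wrist0.png

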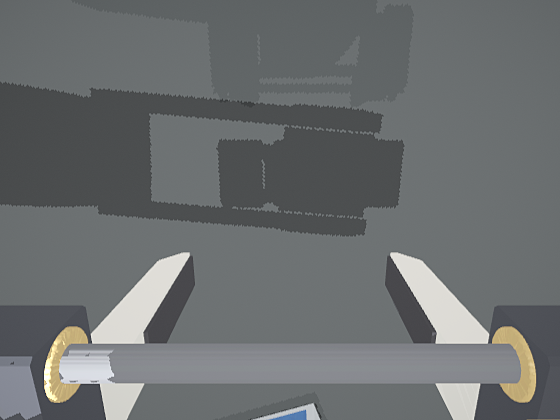

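The top view shows the unit at about (160,195) px, the stand at (306,171), the bin at (291,245), the tray at (416,213), and the cut disc at its upper left, about (400,194). The carton, jar and mouse are around them. I'll enlarge this.

```bash
python3 - <<'E'
import cv2
im=cv2.imread("pics/top0.png")
a=im[165:260,370:465]; cv2.imwrite("pics/c1.png",cv2.resize(a,None,fx=6,fy=6,interpolation=cv2.INTER_CUBIC))
a=im[150:240,90:230]; cv2.imwrite("pics/c2.png",cv2.resize(a,None,fx=5,fy=5,interpolation=cv2.INTER_CUBIC))
a=im[145:285,250:330]; cv2.imwrite("pics/c3.png",cv2.resize(a,None,fx=4,fy=4,interpolation=cv2.INTER_CUBIC))
E
```

```text
(no output)
```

View pics/c1.png

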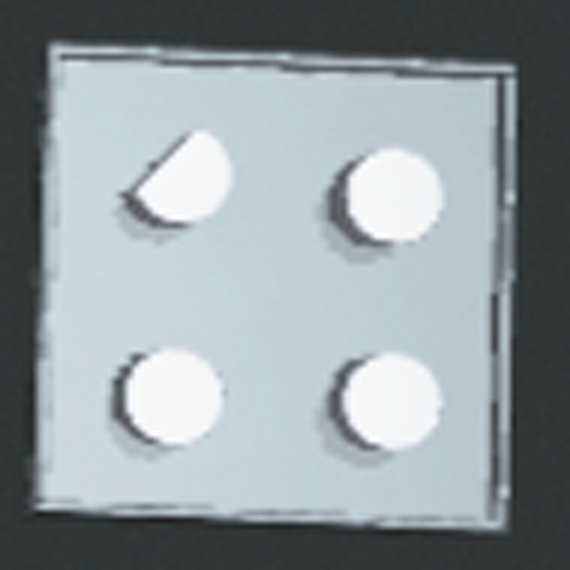

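View pics/c2.png

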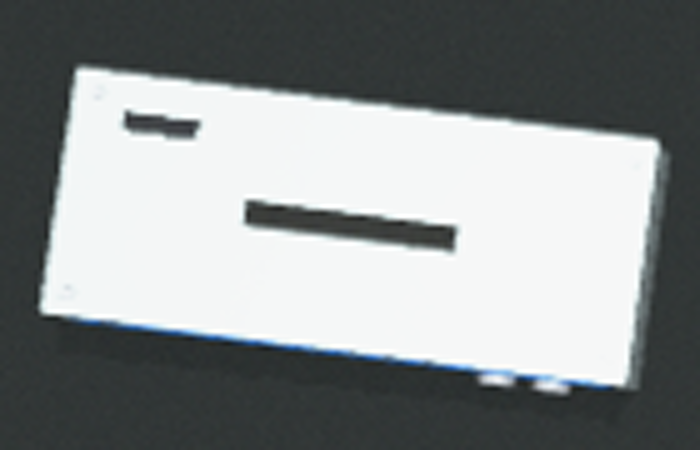

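View pics/c3.png

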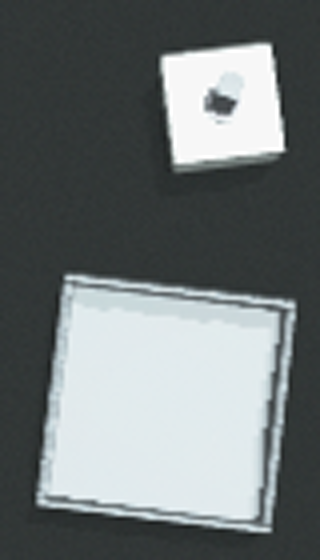

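```bash
cat > h.py <<'E'
from rig import telemetry, viewer, job
import cv2, numpy as np
def ray(name,px,z,obs=None):
    c=viewer.calibration(name); K=np.array(c["intrinsics"])
    if name=="wrist":
        M=np.array(c["mount"]); o=obs or telemetry.get_obs(); R=np.array(o["tcp_rot"])
        org=R@M[:3,3]+np.array(o["ee_pos"]); Rc=R@M[:3,:3]
    else: org=np.array(c["origin"]); Rc=np.array(c["orientation"])
    d=Rc@np.linalg.inv(K)@np.array([px[0],px[1],1.0])
    return org+d*(z-org[2])/d[2]
def shot(name,fn,crop=None,f=1):
    im=viewer.get_image(name); cv2.imwrite("pics/full_"+fn,im[:,:,::-1])
    if crop: x0,y0,x1,y1=crop; im=im[y0:y1,x0:x1]
    cv2.imwrite("pics/"+fn,cv2.resize(im[:,:,::-1],None,fx=f,fy=f,interpolation=cv2.INTER_CUBIC))
def state():
    o=telemetry.get_obs(); R=np.array(o["tcp_rot"])
    print("t",round(o["time"],2),"tcp",np.round(o["ee_pos"],1),"yawY",round(np.degrees(np.arctan2(R[1,1],R[0,1])),1),"tilt",np.round(R[:,2],3),"F",np.round(o["force"],1),"gap",round(o["finger_gap"],1),"j",np.round(o["joint_pos"],2))
    return o
def plan(target,yaw=None,o=None):
    """print az (deg) then shift cm in tool axes, before and after the turn"""
    o=o or telemetry.get_obs(); R=np.array(o["tcp_rot"]); d=np.array(target)-o["ee_pos"]
    print("shift now (cm):",np.round(R.T@d/10,2),"dist",round(np.linalg.norm(d)/10,1))
    if yaw is not None:
        y0=np.degrees(np.arctan2(R[1,1],R[0,1])); dy=(yaw-y0+90)%180-90
        a=np.radians(y0+dy); y=np.array([np.cos(a),np.sin(a),0]); z=np.array([0,0,-1.]); x=np.cross(y,z)
        Rt=np.column_stack([x,y,z]); rv=cv2.Rodrigues(R.T@Rt)[0].ravel()
        print("turn rotvec deg",np.round(np.degrees(rv),1),"shift after turn",np.round(Rt.T@d/10,2))
E
python3 - <<'E'
from h import *
def c(u,v,x0,y0,f): return (x0+(u+.5)/f-.5, y0+(v+.5)/f-.5)
P=lambda u,v,z,k: np.round(ray("top",c(u,v,*k),z)[:2],1)
k1=(370,165,6);k2=(90,150,5);k3=(250,145,4)
a,b=P(200,130,26,k1),P(135,192,26,k1); m=P(191,185.5,26,k1)
n=P(167.5,161,26,k1); print("cut flat",a,b,"mid",m, "x dir deg",np.degrees(np.arctan2(*(m-n)[::-1])), "chord deg",np.degrees(np.arctan2(*(b-a)[::-1])))
for q in [(394,196),(174,397),(391,401)]: print("disc",P(*q,26,k1))
print("tray",[P(*q,12,k1) for q in [(50,43),(515,67),(505,528),(37,510)]])
print("unit top",[P(*q,50,k2) for q in [(77,67),(660,140),(632,387),(40,314)]])
print("groove corners",[P(*q,50,k2) for q in [(245,200),(457,228),(454,250),(245,224)]])
print("flag slot",P(162,126,50,k2))
print("stand top",[P(*q,48,k3) for q in [(161,57),(271,43),(285,150),(174,165)]])
print("handle top",P(232,82,114,k3))
print("bin",[P(*q,40,k3) for q in [(65,276),(296,301),(270,531),(37,505)]])
E
```

```text
cut flat [ 600.4 -246.4] [ 576.7 -221.3] mid [ 579.2 -242.6] x dir deg -136.58235392261852 chord deg 133.35671934550714
disc [ 575.3 -319.6]
disc [ 499.1 -234.9]
disc [ 497.7 -316.8]
tray [array([ 635.6, -192.7]), array([ 626.6, -371.7]), array([ 449.8, -363.7]), array([ 456.5, -185.4])]
unit top [array([648.5, 423.3]), array([616.2, 163.6]), array([506.2, 175. ]), array([538.2, 436.9])]
groove corners [array([589.1, 347.5]), array([576.7, 253.3]), array([566.9, 254.5]), array([578.4, 347.2])]
flag slot [622.1 385. ]
stand top [array([658.9,  11.5]), array([667. , -50.1]), array([606.7, -57.6]), array([598.2,   4.3])]
handle top [634.3 -23.8]
bin [array([536.6,  65.1]), array([522.8, -64. ]), array([395.2, -48.9]), array([409.4,  80.3])]
```

```bash
python3 -c "
from h import *
state();plan([579,-243,150],44)"
```

```text
t 0.15 tcp [263.3 538.6 217.8] yawY 63.9 tilt [-0.001 -0.001 -1.   ] F [ 0.1 -0.2 -0.1] gap 93.3 j [ 1.03  0.13  1.49  0.    1.52 -0.09]
shift now (cm): [-62.7  -56.34   6.85] dist 84.6
turn rotvec deg [-0.1  0.  19.9] shift after turn [-78.16 -31.59   6.78]
```

arm_command([
  {"az":10,"hand":4.5},
  {"az":9.9,"hand":4.5},
  {"dx":-4.5,"dy":-1.8,"dz":0.2,"hand":4.5},
  {"dx":-4.5,"dy":-1.8,"dz":0.2},
  {"dx":-4.5,"dy":-1.8,"dz":0.2},
  {"dx":-4.5,"dy":-1.8,"dz":0.2},
  {"dx":-4.5,"dy":-1.8,"dz":0.2},
  {"dx":-4.5,"dy":-1.8,"dz":0.2},
  {"dx":-4.5,"dy":-1.8,"dz":0.2},
  {"dx":-4.5,"dy":-1.8,"dz":0.2},
  {"dx":-4.5,"dy":-1.8,"dz":0.2},
  {"dx":-4.5,"dy":-1.8,"dz":0.2},
], squeeze=25)

```text
invalid input at $.rows[0]: expected keys dx, dy, dz, ax, ay, az, hand
```

```bash
python3 -c "
from h import *
state();plan([579,-243,150],44)"
```

```text
t 0.15 tcp [263.3 538.6 217.8] yawY 63.9 tilt [-0.001 -0.001 -1.   ] F [ 0.1 -0.2 -0.1] gap 93.3 j [ 1.03  0.13  1.49  0.    1.52 -0.09]
shift now (cm): [-62.7  -56.34   6.85] dist 84.6
turn rotvec deg [-0.1  0.  19.9] shift after turn [-78.16 -31.59   6.78]
```

arm_command([
  {"dx":0,"dy":0,"dz":0,"ax":0,"ay":0,"az":10,"hand":4.5},
  {"dx":0,"dy":0,"dz":0,"ax":0,"ay":0,"az":10,"hand":4.5},
  {"dx":-5,"dy":-2,"dz":0.2,"ax":0,"ay":0,"az":0,"hand":4.5},
  {"dx":-5,"dy":-2,"dz":0.2,"ax":0,"ay":0,"az":0,"hand":4.5},
  {"dx":-5,"dy":-2,"dz":0.2,"ax":0,"ay":0,"az":0,"hand":4.5},
  {"dx":-5,"dy":-2,"dz":0.2,"ax":0,"ay":0,"az":0,"hand":4.5},
  {"dx":-5,"dy":-2,"dz":0.2,"ax":0,"ay":0,"az":0,"hand":4.5},
  {"dx":-5,"dy":-2,"dz":0.2,"ax":0,"ay":0,"az":0,"hand":4.5},
  {"dx":-5,"dy":-2,"dz":0.2,"ax":0,"ay":0,"az":0,"hand":4.5},
  {"dx":-5,"dy":-2,"dz":0.2,"ax":0,"ay":0,"az":0,"hand":4.5},
  {"dx":-5,"dy":-2,"dz":0.2,"ax":0,"ay":0,"az":0,"hand":4.5},
  {"dx":-5,"dy":-2,"dz":0.2,"ax":0,"ay":0,"az":0,"hand":4.5},
], squeeze=25)

```text
time: 1.65
ee_pos: [463.3, 24.2, 194.9]
tcp_rot: [[-0.69, 0.724, -0.002], [0.724, 0.69, -0.004], [-0.002, -0.005, -1.0]]
force: [0.7, -0.0, 0.2]
finger_gap: 45.1
```

```bash
python3 -c "
from h import *
state();plan([579,-243,150],44)"
```

```text
t 1.65 tcp [463.3  24.2 194.9] yawY 43.6 tilt [-0.002 -0.004 -1.   ] F [ 0.7 -0.   0.2] gap 45.1 j [-0.05 -0.23  1.88 -0.    1.49 -0.82]
shift now (cm): [-27.32 -10.04   4.59] dist 29.5
turn rotvec deg [-0.3  0.1 -0.4] shift after turn [-27.26 -10.24   4.49]
```

arm_command([
  {"dx":-5,"dy":-1.9,"dz":0.9,"ax":0,"ay":0,"az":0,"hand":4.5},
  {"dx":-5,"dy":-1.9,"dz":0.9,"ax":0,"ay":0,"az":0,"hand":4.5},
  {"dx":-5,"dy":-1.9,"dz":0.9,"ax":0,"ay":0,"az":0,"hand":4.5},
  {"dx":-5,"dy":-1.9,"dz":0.9,"ax":0,"ay":0,"az":0,"hand":4.5},
  {"dx":-5,"dy":-1.9,"dz":0.8,"ax":0,"ay":0,"az":0,"hand":4.5},
  {"dx":-2,"dy":-0.7,"dz":0.1,"ax":0,"ay":0,"az":0,"hand":4.5},
  {"dx":0,"dy":0,"dz":0,"ax":0,"ay":0,"az":0,"hand":4.5},
])

```text
time: 2.52
ee_pos: [577.0, -254.9, 146.9]
tcp_rot: [[-0.686, 0.728, -0.003], [0.728, 0.686, -0.003], [0.0, -0.004, -1.0]]
force: [-0.4, -0.3, -0.4]
finger_gap: 44.8
```

```bash
python3 -c "
from h import *
state();plan([579,-243,150],44);shot('wrist','w1.png')"
```

```text
t 2.52 tcp [ 577.  -254.9  146.9] yawY 43.3 tilt [-0.003 -0.003 -1.   ] F [-0.4 -0.3 -0.4] gap 44.8 j [-0.49  0.26  1.48 -0.    1.41 -1.25]
shift now (cm): [ 0.72  0.96 -0.32] dist 1.2
turn rotvec deg [-0.2 -0.  -0.7] shift after turn [ 0.71  0.97 -0.31]
```

View pics/w1.png

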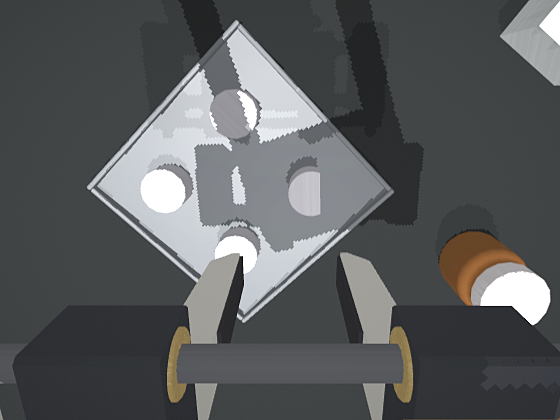

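Wrist view: the cut disc is at about (305,193), with its flat vertical at x≈320, so it is square to the jaws. The jar is clear, at lower right.

```bash
python3 -c "
from h import *
im=cv2.imread('pics/w1.png')[140:240,260:360]; cv2.imwrite('pics/w1c.png',cv2.resize(im,None,fx=6,fy=6,interpolation=cv2.INTER_CUBIC))
"
```

```text
(no output)
```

View pics/w1c.png

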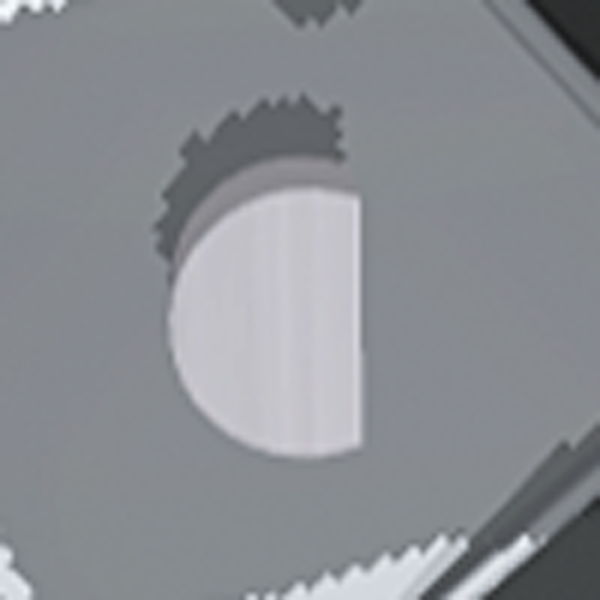

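```bash
python3 -c "
from h import *
o=state(); m=ray('wrist',(304.2,193.6),26); print(m)
print(ray('wrist',(320,172.5),26),ray('wrist',(320.1,213.5),26))
plan([m[0],m[1],8],43.3)"
```

```text
t 2.58 tcp [ 576.7 -254.   146.8] yawY 43.4 tilt [-0.004 -0.002 -1.   ] F [-0.1  0.3  0.2] gap 45.1 j [-0.49  0.25  1.48 -0.    1.41 -1.25]
[ 580.68495079 -241.21293395   26.        ]
[ 577.81025417 -220.80768572   26.        ] [ 601.22649103 -244.2683946    26.        ]
shift now (cm): [ 0.64  1.23 13.88] dist 13.9
turn rotvec deg [-0.3 -0.1  0.1] shift after turn [ 0.65  1.17 13.88]
```

arm_command([
  {"dx":0.6,"dy":1.2,"dz":4,"ax":0,"ay":0,"az":-1.5,"hand":4.5},
  {"dx":0,"dy":0,"dz":4,"ax":0,"ay":0,"az":0,"hand":4.5},
  {"dx":0,"dy":0,"dz":3,"ax":0,"ay":0,"az":0,"hand":4.5},
  {"dx":0,"dy":0,"dz":0,"ax":0,"ay":0,"az":0,"hand":4.5},
])

```text
time: 3.08
ee_pos: [581.0, -236.3, 36.0]
tcp_rot: [[-0.709, 0.706, -0.002], [0.706, 0.709, -0.002], [0.0, -0.003, -1.0]]
force: [0.6, 1.3, 0.2]
finger_gap: 45.2
```

```bash
python3 -c "
from h import *
state();plan([580.2,-241.8,8],45);shot('wrist','w2.png')"
```

```text
t 3.08 tcp [ 581.  -236.3   36. ] yawY 45.1 tilt [-0.002 -0.002 -1.   ] F [0.6 1.3 0.2] gap 45.2 j [-0.47  0.36  1.57 -0.    1.22 -1.25]
shift now (cm): [-0.34 -0.44  2.8 ] dist 2.9
turn rotvec deg [-0.2 -0.   0.1] shift after turn [-0.34 -0.44  2.8 ]
```

View pics/w2.png

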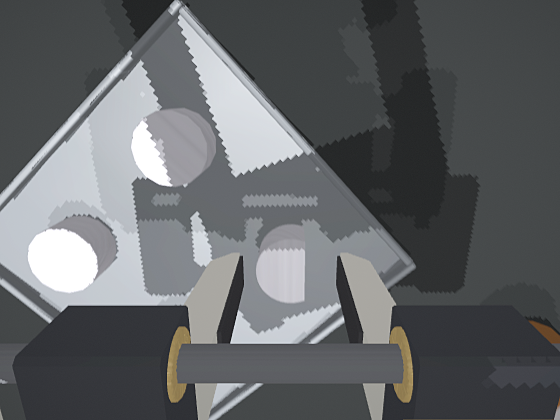

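The disc sits about 4 mm toward the left finger, which matches the plan. I'll correct that, go down and close.

arm_command([
  {"dx":-0.3,"dy":-0.4,"dz":0,"ax":0,"ay":0,"az":0,"hand":4.5},
  {"dx":0,"dy":0,"dz":0.9,"ax":0,"ay":0,"az":0,"hand":4.5},
  {"dx":0,"dy":0,"dz":0.9,"ax":0,"ay":0,"az":0,"hand":4.5},
  {"dx":0,"dy":0,"dz":0.8,"ax":0,"ay":0,"az":0,"hand":4.5},
  {"dx":0,"dy":0,"dz":0,"ax":0,"ay":0,"az":0,"hand":4.5},
])

```text
time: 3.75
ee_pos: [584.7, -243.4, 15.9]
tcp_rot: [[-0.709, 0.705, 0.007], [0.705, 0.709, -0.007], [-0.01, 0.0, -1.0]]
force: [0.3, 0.6, -0.4]
finger_gap: 45.1
```

```bash
python3 -c "
from h import *
state();plan([580.2,-241.8,8],45)"
```

```text
t 3.75 tcp [ 584.7 -243.4   15.9] yawY 45.1 tilt [ 0.007 -0.007 -1.   ] F [ 0.3  0.6 -0.4] gap 45.1 j [-0.47  0.39  1.57 -0.    1.17 -1.26]
shift now (cm): [ 0.44 -0.2   0.78] dist 0.9
turn rotvec deg [0.  0.6 0.1] shift after turn [ 0.43 -0.2   0.79]
```

arm_command([
  {"dx":0.4,"dy":-0.2,"dz":0.4,"ax":0,"ay":0.6,"az":0,"hand":4.5},
  {"dx":0,"dy":0,"dz":0.4,"ax":0,"ay":0,"az":0,"hand":4.5},
  {"dx":0,"dy":0,"dz":0,"ax":0,"ay":0,"az":0,"hand":4.5},
])

```text
time: 4.12
ee_pos: [580.1, -242.0, 7.2]
tcp_rot: [[-0.709, 0.705, -0.001], [0.705, 0.709, 0.001], [0.001, 0.0, -1.0]]
force: [-0.5, -0.0, -0.6]
finger_gap: 44.9
```

```bash
python3 -c "
from h import *
state();plan([580.2,-241.8,8],45)"
```

```text
t 4.12 tcp [ 580.1 -242.     7.2] yawY 45.1 tilt [-0.001  0.001 -1.   ] F [-0.5 -0.  -0.6] gap 44.9 j [-0.48  0.4   1.58  0.    1.17 -1.27]
shift now (cm): [ 0.01  0.02 -0.08] dist 0.1
turn rotvec deg [ 0.  -0.1  0.1] shift after turn [ 0.01  0.02 -0.08]
```

arm_command([
  {"dx":0,"dy":0,"dz":0,"ax":0,"ay":0,"az":0,"hand":1.5},
  {"dx":0,"dy":0,"dz":0,"ax":0,"ay":0,"az":0,"hand":1.5},
  {"dx":0,"dy":0,"dz":0,"ax":0,"ay":0,"az":0,"hand":1.5},
  {"dx":0,"dy":0,"dz":0,"ax":0,"ay":0,"az":0,"hand":1.5},
  {"dx":0,"dy":0,"dz":-2,"ax":0,"ay":0,"az":0,"hand":1.5},
  {"dx":0,"dy":0,"dz":-4,"ax":0,"ay":0,"az":0,"hand":1.5},
  {"dx":0,"dy":0,"dz":-4,"ax":0,"ay":0,"az":0,"hand":1.5},
  {"dx":0,"dy":0,"dz":0,"ax":0,"ay":0,"az":0,"hand":1.5},
], squeeze=30)

```text
time: 5.12
ee_pos: [580.6, -242.2, 114.2]
tcp_rot: [[-0.709, 0.705, 0.001], [0.705, 0.709, 0.0], [-0.0, 0.001, -1.0]]
force: [1.4, -0.5, -2.0]
finger_gap: 24.4
```

```bash
python3 -c "
from h import *
state();plan([466,8,120],-7);shot('wrist','w3.png')"
```

```text
t 5.12 tcp [ 580.6 -242.2  114.2] yawY 45.1 tilt [ 0.001  0.    -1.   ] F [ 1.4 -0.5 -2. ] gap 24.4 j [-0.48  0.28  1.52  0.    1.35 -1.27]
shift now (cm): [25.78  9.65 -0.58] dist 27.5
turn rotvec deg [ 0.  -0.  52.1] shift after turn [ 23.44 -14.43  -0.58]
```

View pics/w3.png

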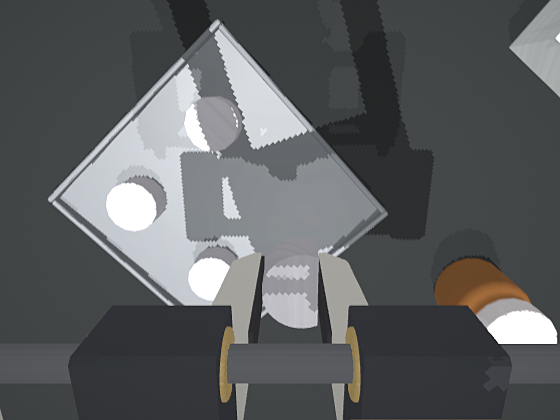

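The cut disc is held with a 24.4 mm gap and has left the tray. Next I go to the bin.

arm_command([
  {"dx":3.3,"dy":1.2,"dz":0,"ax":0,"ay":0,"az":0,"hand":1.5},
  {"dx":4.5,"dy":1.7,"dz":0,"ax":0,"ay":0,"az":0,"hand":1.5},
  {"dx":4.5,"dy":1.7,"dz":0,"ax":0,"ay":0,"az":0,"hand":1.5},
  {"dx":4.5,"dy":1.7,"dz":0,"ax":0,"ay":0,"az":0,"hand":1.5},
  {"dx":4.5,"dy":1.7,"dz":0,"ax":0,"ay":0,"az":0,"hand":1.5},
  {"dx":3,"dy":1.1,"dz":0,"ax":0,"ay":0,"az":0,"hand":1.5},
  {"dx":0,"dy":0,"dz":0,"ax":0,"ay":0,"az":0,"hand":1.5},
])

```text
time: 6.05
ee_pos: [461.3, 2.1, 103.6]
tcp_rot: [[-0.708, 0.706, -0.016], [0.706, 0.708, 0.006], [0.015, -0.007, -1.0]]
force: [0.3, -0.3, -1.7]
finger_gap: 24.5
```

```bash
python3 -c "
from h import *
state();plan([466,8,13])"
```

```text
t 6.05 tcp [461.3   2.1 103.6] yawY 45.1 tilt [-0.016  0.006 -1.   ] F [ 0.3 -0.3 -1.7] gap 24.5 j [-0.11 -0.15  1.98  0.    1.33 -0.9 ]
shift now (cm): [-0.06  0.82  9.06] dist 9.1
```

arm_command([
  {"dx":0,"dy":0.7,"dz":1,"ax":0,"ay":-0.9,"az":0,"hand":1.5},
  {"dx":0,"dy":0,"dz":3,"ax":0,"ay":0,"az":0,"hand":1.5},
  {"dx":0,"dy":0,"dz":3,"ax":0,"ay":0,"az":0,"hand":1.5},
  {"dx":0,"dy":0,"dz":1.2,"ax":0,"ay":0,"az":0,"hand":1.5},
  {"dx":0,"dy":0,"dz":0,"ax":0,"ay":0,"az":0,"hand":1.5},
])

```text
time: 6.68
ee_pos: [466.8, 4.3, 16.0]
tcp_rot: [[-0.706, 0.709, -0.005], [0.709, 0.705, -0.008], [-0.002, -0.009, -1.0]]
force: [0.5, -0.1, -0.7]
finger_gap: 24.6
```

```bash
python3 -c "
from h import *
state();plan([466,8,13])"
```

```text
t 6.67 tcp [466.8   4.3  16. ] yawY 44.9 tilt [-0.005 -0.008 -1.   ] F [ 0.5 -0.1 -0.7] gap 24.6 j [-0.09 -0.02  2.04 -0.01  1.13 -0.87]
shift now (cm): [0.32 0.21 0.3 ] dist 0.5
```

arm_command([
  {"dx":0,"dy":0,"dz":0.4,"ax":0,"ay":0,"az":0,"hand":1.5},
  {"dx":0,"dy":0,"dz":0,"ax":0,"ay":0,"az":0,"hand":4.2},
  {"dx":0,"dy":0,"dz":0,"ax":0,"ay":0,"az":0,"hand":4.2},
  {"dx":0,"dy":0,"dz":0,"ax":0,"ay":0,"az":0,"hand":4.2},
  {"dx":0,"dy":0,"dz":-3,"ax":0,"ay":0,"az":0,"hand":4.2},
  {"dx":0,"dy":0,"dz":-4,"ax":0,"ay":0,"az":0,"hand":4.2},
  {"dx":0,"dy":0,"dz":-5,"ax":0,"ay":0,"az":0,"hand":4.2},
  {"dx":0,"dy":0,"dz":-5,"ax":0,"ay":0,"az":0,"hand":4.2},
  {"dx":0,"dy":0,"dz":0,"ax":0,"ay":0,"az":0,"hand":4.2},
])

```text
time: 7.8
ee_pos: [469.8, 5.2, 191.7]
tcp_rot: [[-0.705, 0.709, 0.003], [0.709, 0.705, -0.009], [-0.008, -0.004, -1.0]]
force: [0.2, -0.3, -0.9]
finger_gap: 41.7
```

```bash
python3 -c "
from h import *
state();plan([633,-23,175],7.5);plan([633,-23,175],-82.5);shot('wrist','w4.png')"
```

```text
t 7.8 tcp [469.8   5.2 191.7] yawY 44.9 tilt [ 0.003 -0.009 -1.   ] F [ 0.2 -0.3 -0.9] gap 41.7 j [-0.09 -0.22  1.88 -0.01  1.48 -0.87]
shift now (cm): [-13.5    9.59   1.75] dist 16.6
turn rotvec deg [-0.1  0.5 37.4] shift after turn [-4.93 15.81  1.67]
shift now (cm): [-13.5    9.59   1.75] dist 16.6
turn rotvec deg [ -0.4   0.3 -52.6] shift after turn [-15.81  -4.93   1.67]
```

View pics/w4.png

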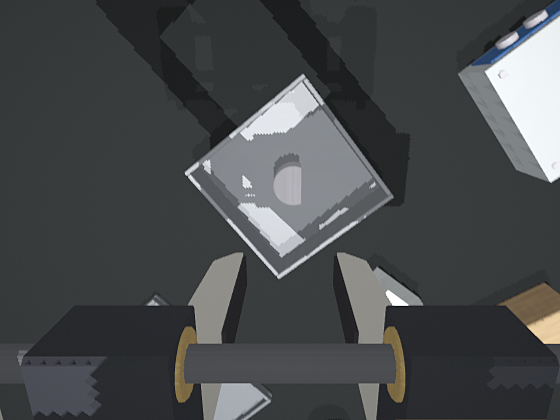

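The disc lies on the bin floor at about (288,180). Now to the stylus.

arm_command([
  {"dx":0,"dy":0,"dz":0,"ax":0,"ay":0,"az":-10.5,"hand":4.2},
  {"dx":0,"dy":0,"dz":0,"ax":0,"ay":0,"az":-10.5,"hand":4.2},
  {"dx":0,"dy":0,"dz":0,"ax":0,"ay":0,"az":-10.5,"hand":4.2},
  {"dx":0,"dy":0,"dz":0,"ax":0,"ay":0,"az":-10.5,"hand":4.2},
  {"dx":0,"dy":0,"dz":0,"ax":0,"ay":0,"az":-10,"hand":4.2},
  {"dx":-4,"dy":-1.2,"dz":-0.4,"ax":0,"ay":0,"az":0,"hand":4.2},
  {"dx":-4,"dy":-1.2,"dz":-0.4,"ax":0,"ay":0,"az":0,"hand":4.2},
  {"dx":-4,"dy":-1.2,"dz":0,"ax":0,"ay":0,"az":0,"hand":4.2},
  {"dx":-2,"dy":-0.6,"dz":0,"ax":0,"ay":0,"az":0,"hand":4.2},
  {"dx":0,"dy":0,"dz":0,"ax":0,"ay":0,"az":0,"hand":4.2},
])

```text
time: 9.1
ee_pos: [607.4, -15.2, 176.6]
tcp_rot: [[-0.989, -0.147, -0.026], [-0.147, 0.989, -0.006], [0.026, -0.002, -1.0]]
force: [-0.8, 0.4, -0.5]
finger_gap: 41.8
```

```bash
python3 -c "
from h import *
state();plan([633,-23,170],-82.5);shot('wrist','w5.png')"
```

```text
t 9.1 tcp [607.4 -15.2 176.6] yawY 98.4 tilt [-0.026 -0.006 -1.   ] F [-0.8  0.4 -0.5] gap 41.8 j [-0.1   0.2   1.49 -0.01  1.48 -1.82]
shift now (cm): [-2.44 -1.14  0.6 ] dist 2.8
turn rotvec deg [-0.1 -1.5  0.9] shift after turn [-2.44 -1.11  0.66]
```

View pics/w5.png

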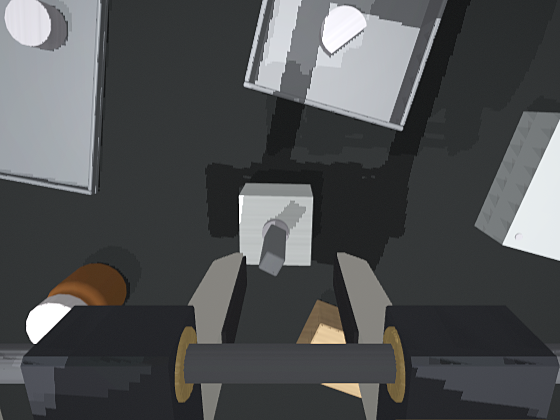

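```bash
python3 -c "
from h import *
im=cv2.imread('pics/w5.png')[175:285,230:320]; cv2.imwrite('pics/w5c.png',cv2.resize(im,None,fx=6,fy=6,interpolation=cv2.INTER_CUBIC))
"
```

```text
(no output)
```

View pics/w5c.png

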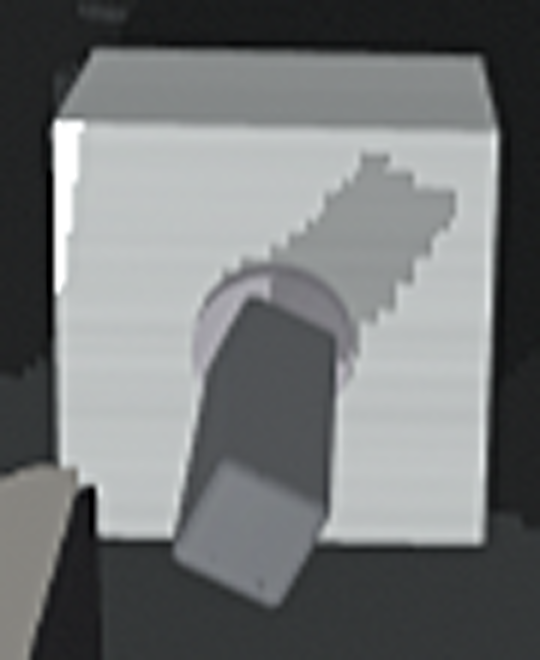

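```bash
python3 - <<'E'
from h import *
o=state()
c=lambda u,v:(230+(u+.5)/6-.5,175+(v+.5)/6-.5)
q=[ray("wrist",c(*p),114)[:2] for p in [(222,458),(328,515),(276,607),(174,552)]]
print(np.round(q,1)); m=np.mean(q,0); print(m)
for a,b in ((0,1),(1,2),(3,2),(0,3)):
    d=q[b]-q[a]; print(np.linalg.norm(d),np.degrees(np.arctan2(d[1],d[0]))%180)
s=[ray("wrist",c(*p),48)[:2] for p in [(53,120),(498,130),(485,545),(57,538)]]
print("stand",np.round(s,1),np.mean(s,0))
b=[ray("wrist",c(*p),84)[:2] for p in [(248,298),(335,335)]]
for y in (-82.5,): plan([*m,170],y)
E
```

```text
t 9.15 tcp [606.5 -15.1 176.5] yawY 98.4 tilt [-0.026 -0.006 -1.   ] F [-0.8 -0.3 -0. ] gap 42.1 j [-0.1   0.2   1.49 -0.01  1.48 -1.82]
[[623.9 -26.9]
 [628.8 -14.5]
 [640.5 -18.6]
 [635.6 -30.6]]
[632.20059919 -22.66897659]
13.275792705519349 68.37085282677315
12.444080425734747 160.77789985213846
12.94477740713363 67.91845686812164
12.36043330236395 162.33289807487103
stand [[606.4 -56.2]
 [598.9   3. ]
 [658.7  11.1]
 [666.7 -48.8]] [632.67650944 -22.71870805]
shift now (cm): [-2.44 -1.13  0.58] dist 2.8
turn rotvec deg [-0.1 -1.5  0.9] shift after turn [-2.44 -1.09  0.65]
```

arm_command([
  {"dx":0,"dy":0,"dz":0,"ax":0,"ay":-1.5,"az":0,"hand":4.2},
  {"dx":0,"dy":0,"dz":0,"ax":0,"ay":0,"az":9.5,"hand":4.2},
  {"dx":0,"dy":0,"dz":0,"ax":0,"ay":0,"az":9.5,"hand":4.2},
  {"dx":0,"dy":0,"dz":0,"ax":0,"ay":0,"az":9.5,"hand":4.2},
  {"dx":0,"dy":0,"dz":0,"ax":0,"ay":0,"az":0,"hand":4.2},
])

```text
time: 9.78
ee_pos: [601.5, -14.0, 175.4]
tcp_rot: [[-0.935, 0.355, 0.002], [0.355, 0.935, -0.001], [-0.002, -0.0, -1.0]]
force: [-0.0, -0.2, -0.7]
finger_gap: 42.3
```

```bash
python3 -c "
from h import *
state();plan([632.4,-22.7,140],70)"
```

```text
t 9.78 tcp [601.5 -14.  175.4] yawY 69.2 tilt [ 0.002 -0.001 -1.   ] F [-0.  -0.2 -0.7] gap 42.3 j [-0.11  0.16  1.54 -0.    1.44 -1.32]
shift now (cm): [-3.19  0.28  3.54] dist 4.8
turn rotvec deg [-0.   0.1 -0.8] shift after turn [-3.21  0.24  3.54]
```

arm_command([
  {"dx":-1.6,"dy":0.15,"dz":1,"ax":0,"ay":0,"az":-0.8,"hand":4.2},
  {"dx":-1.6,"dy":0.15,"dz":1,"ax":0,"ay":0,"az":0,"hand":4.2},
  {"dx":0,"dy":0,"dz":1,"ax":0,"ay":0,"az":0,"hand":4.2},
  {"dx":0,"dy":0,"dz":0,"ax":0,"ay":0,"az":0,"hand":4.2},
])

```text
time: 10.28
ee_pos: [631.1, -21.8, 145.4]
tcp_rot: [[-0.945, 0.327, 0.004], [0.327, 0.945, -0.001], [-0.004, 0.001, -1.0]]
force: [-0.5, 0.7, -0.5]
finger_gap: 41.7
```

```bash
python3 -c "
from h import *
state();plan([632.4,-22.7,66],70);shot('wrist','w6.png',(200,170,380,320),4)"
```

```text
t 10.28 tcp [631.1 -21.8 145.4] yawY 70.9 tilt [ 0.004 -0.001 -1.   ] F [-0.5  0.7 -0.5] gap 41.7 j [-0.12  0.25  1.49 -0.    1.4  -1.35]
shift now (cm): [-0.12 -0.05  7.95] dist 7.9
turn rotvec deg [0.  0.3 0.9] shift after turn [-0.16 -0.04  7.94]
```

View pics/w6.png

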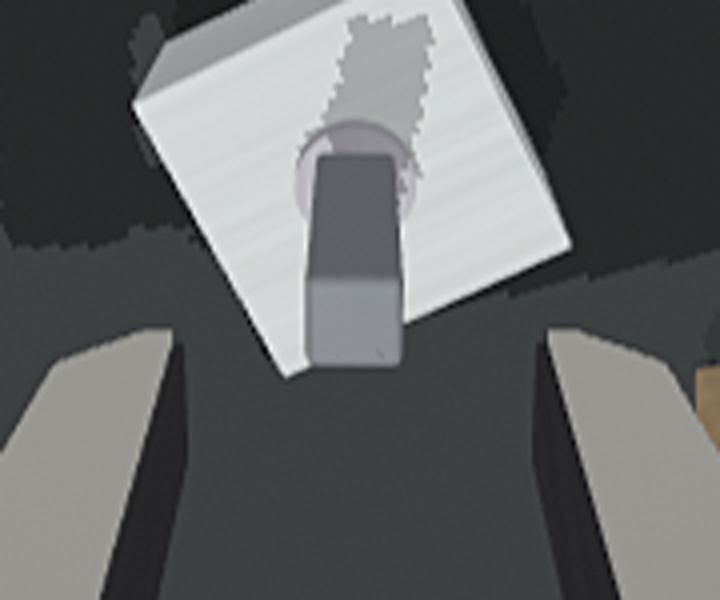

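The handle is square to the jaws and centred between the fingers, at (354,320) in the crop. I'll go down.

arm_command([
  {"dx":-0.1,"dy":0,"dz":2,"ax":0,"ay":0.3,"az":0.5,"hand":4.2},
  {"dx":0,"dy":0,"dz":2.5,"ax":0,"ay":0,"az":0,"hand":4.2},
  {"dx":0,"dy":0,"dz":2,"ax":0,"ay":0,"az":0,"hand":4.2},
  {"dx":0,"dy":0,"dz":0.8,"ax":0,"ay":0,"az":0,"hand":4.2},
  {"dx":0,"dy":0,"dz":0,"ax":0,"ay":0,"az":0,"hand":4.2},
])

```text
time: 10.95
ee_pos: [631.7, -21.7, 69.2]
tcp_rot: [[-0.942, 0.335, 0.0], [0.335, 0.942, 0.001], [0.0, 0.001, -1.0]]
force: [-0.6, 0.1, 0.4]
finger_gap: 42.1
```

```bash
python3 -c "
from h import *
state();plan([632.4,-22.7,66],70)"
```

```text
t 10.95 tcp [631.7 -21.7  69.2] yawY 70.5 tilt [ 0.     0.001 -1.   ] F [-0.6  0.1  0.4] gap 42.1 j [-0.12  0.33  1.54  0.    1.27 -1.35]
shift now (cm): [-0.1  -0.07  0.32] dist 0.3
turn rotvec deg [ 0.1 -0.   0.5] shift after turn [-0.1  -0.06  0.32]
```

arm_command([
  {"dx":-0.1,"dy":-0.1,"dz":0.3,"ax":0,"ay":0,"az":0,"hand":4.2},
  {"dx":0,"dy":0,"dz":0,"ax":0,"ay":0,"az":0,"hand":0.8},
  {"dx":0,"dy":0,"dz":0,"ax":0,"ay":0,"az":0,"hand":0.8},
  {"dx":0,"dy":0,"dz":0,"ax":0,"ay":0,"az":0,"hand":0.8},
  {"dx":0,"dy":0,"dz":0,"ax":0,"ay":0,"az":0,"hand":0.8},
  {"dx":0,"dy":0,"dz":0,"ax":0,"ay":0,"az":0,"hand":0.8},
], squeeze=50)

```text
time: 11.7
ee_pos: [634.3, -23.3, 68.9]
tcp_rot: [[-0.942, 0.335, 0.005], [0.335, 0.942, 0.001], [-0.004, 0.002, -1.0]]
force: [-0.0, 0.4, -1.1]
finger_gap: 13.5
```

```bash
python3 -c "
from h import *
state()"
```

```text
t 11.7 tcp [634.3 -23.3  68.9] yawY 70.5 tilt [ 0.005  0.001 -1.   ] F [-0.   0.4 -1.1] gap 13.5 j [-0.12  0.33  1.54  0.    1.27 -1.35]
```

arm_command([
  {"dx":0,"dy":0,"dz":-2,"ax":0,"ay":0,"az":0,"hand":0.8},
  {"dx":0,"dy":0,"dz":-3,"ax":0,"ay":0,"az":0,"hand":0.8},
  {"dx":0,"dy":0,"dz":-3,"ax":0,"ay":0,"az":0,"hand":0.8},
  {"dx":0,"dy":0,"dz":-1.5,"ax":0,"ay":0,"az":0,"hand":0.8},
  {"dx":0,"dy":0,"dz":0,"ax":0,"ay":0,"az":0,"hand":0.8},
])

```text
time: 12.32
ee_pos: [634.2, -23.4, 171.1]
tcp_rot: [[-0.942, 0.335, 0.007], [0.335, 0.942, 0.0], [-0.006, 0.003, -1.0]]
force: [0.3, -0.7, -0.4]
finger_gap: 13.9
```

```bash
python3 -c "
from h import *
state();plan([573,262.5,160],70);shot('wrist','w7.png');shot('side','s7.png',(250,130,420,280),4)"
```

```text
t 12.32 tcp [634.2 -23.4 171.1] yawY 70.5 tilt [ 0.007  0.    -1.   ] F [ 0.3 -0.7 -0.4] gap 13.9 j [-0.12  0.24  1.45  0.    1.44 -1.35]
shift now (cm): [15.34 24.89  1.08] dist 29.3
turn rotvec deg [0.2 0.3 0.5] shift after turn [15.53 24.77  1.11]
```

View pics/s7.png

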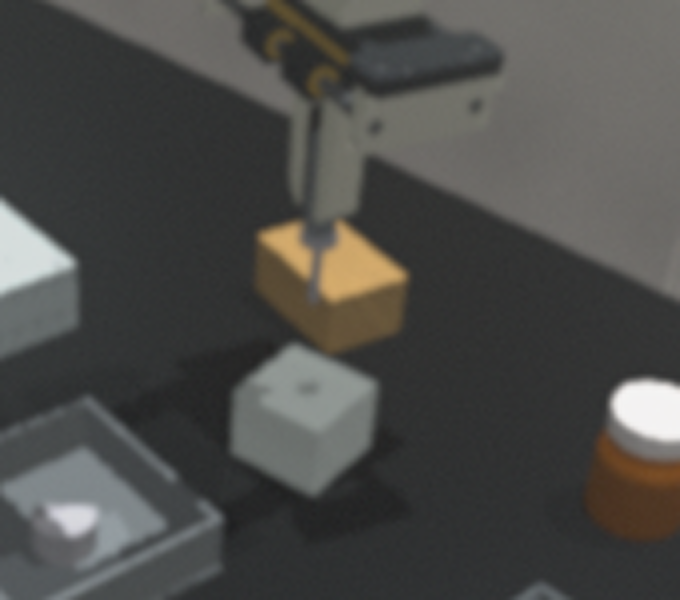

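View pics/w7.png

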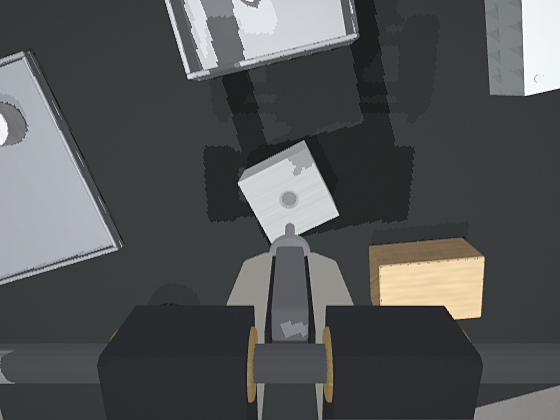

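The stylus is held with its tip at (290,227), and the stand hole at (289,199) is empty. Now over to the unit.

arm_command([
  {"dx":1.5,"dy":2.5,"dz":0,"ax":0,"ay":0.3,"az":0,"hand":0.8},
  {"dx":2.5,"dy":4,"dz":0,"ax":0,"ay":0,"az":0,"hand":0.8},
  {"dx":2.5,"dy":4,"dz":0,"ax":0,"ay":0,"az":0,"hand":0.8},
  {"dx":2.5,"dy":4,"dz":0,"ax":0,"ay":0,"az":0,"hand":0.8},
  {"dx":2.5,"dy":4,"dz":0,"ax":0,"ay":0,"az":0,"hand":0.8},
  {"dx":2.5,"dy":4,"dz":0,"ax":0,"ay":0,"az":0,"hand":0.8},
  {"dx":1,"dy":1.8,"dz":0,"ax":0,"ay":0,"az":0,"hand":0.8},
  {"dx":0,"dy":0,"dz":0,"ax":0,"ay":0,"az":0,"hand":0.8},
])

```text
time: 13.42
ee_pos: [564.5, 261.2, 154.8]
tcp_rot: [[-0.941, 0.337, -0.022], [0.337, 0.941, -0.002], [0.02, -0.009, -1.0]]
force: [0.4, -1.4, -0.6]
finger_gap: 14.0
```

```bash
python3 -c "
from h import *
state();plan([573,262.5,125],70);shot('wrist','w8.png');shot('top','t8.png',(90,140,240,240),5)"
```

```text
t 13.43 tcp [564.5 261.2 154.8] yawY 70.3 tilt [-0.022 -0.002 -1.   ] F [ 0.4 -1.4 -0.6] gap 14.0 j [ 0.35  0.25  1.48  0.01  1.44 -0.88]
shift now (cm): [-0.82  0.43  2.96] dist 3.1
turn rotvec deg [-0.5 -1.2  0.3] shift after turn [-0.76  0.41  2.98]
```

View pics/w8.png

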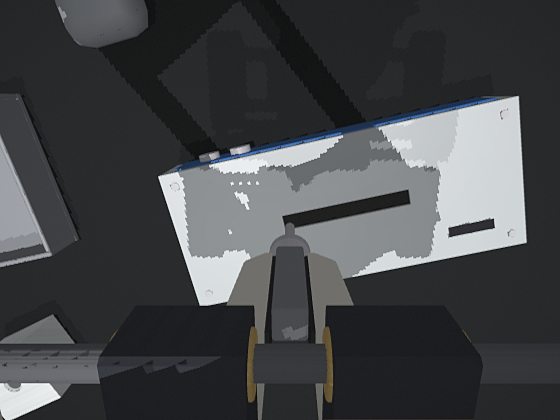

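The groove runs from about (285,222) to (410,197), and the tip is at (290,228), near its -y end. I'll work out the groove from this view as well.

```bash
python3 - <<'E'
from h import *
state()
im=cv2.imread('pics/w8.png'); cv2.imwrite('pics/w8c.png',cv2.resize(im[180:240,270:420],None,fx=5,fy=5,interpolation=cv2.INTER_CUBIC))
o=telemetry.get_obs()
q=[ray("wrist",p,50,o)[:2] for p in [(283,216),(408,190),(411,204),(286,228)]]
q=np.array(q);print(np.round(q,1),q.mean(0))
a,b=(q[0]+q[3])/2,(q[1]+q[2])/2
print(a,b,np.linalg.norm(b-a),np.degrees(np.arctan2(*(b-a)[::-1])))
u=np.array([ray("wrist",p,50,o)[:2] for p in [(158,176),(519,97),(526,243),(202,306)]]);print(u.round(1),u.mean(0))
E
```

```text
t 13.53 tcp [565.1 259.5 155. ] yawY 70.2 tilt [-0.022 -0.002 -1.   ] F [-0.   0.5  0.6] gap 13.6 j [ 0.34  0.25  1.48  0.01  1.44 -0.88]
[[568.1 253.1]
 [580.  346.5]
 [591.1 345.9]
 [577.8 252. ]] [579.24229544 299.35937589]
[572.94027513 252.54520909] [585.54431575 346.17354269] 94.47288867451176 82.3330596080521
[[508.6 177.4]
 [541.9 434.5]
 [650.3 420.4]
 [617.9 165.1]] [579.70128421 299.3463056 ]
```

View pics/w8c.png

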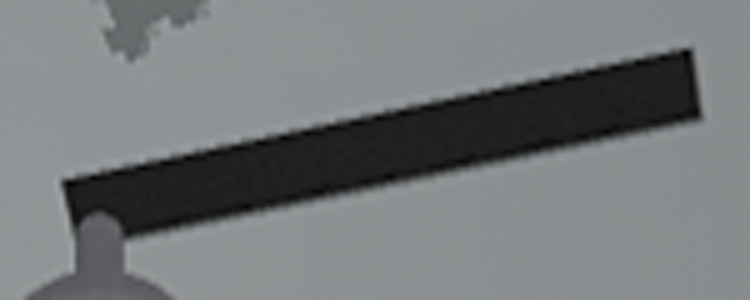

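arm_command([
  {"dx":0,"dy":0,"dz":0,"ax":-0.5,"ay":-1.2,"az":0,"hand":0.8},
  {"dx":-0.7,"dy":0.5,"dz":1,"ax":0,"ay":0,"az":0,"hand":0.8},
  {"dx":0,"dy":0,"dz":1,"ax":0,"ay":0,"az":0,"hand":0.8},
  {"dx":0,"dy":0,"dz":0,"ax":0,"ay":0,"az":0,"hand":0.8},
])

```text
time: 14.02
ee_pos: [575.3, 257.7, 133.2]
tcp_rot: [[-0.939, 0.344, 0.002], [0.344, 0.939, -0.002], [-0.003, -0.001, -1.0]]
force: [0.3, 0.1, -1.0]
finger_gap: 13.5
```

```bash
python3 -c "
from h import *
state();plan([573.7,262.3,118],70)"
```

```text
t 14.03 tcp [575.3 257.7 133.2] yawY 69.9 tilt [ 0.002 -0.002 -1.   ] F [ 0.3  0.1 -1. ] gap 13.5 j [ 0.34  0.26  1.5  -0.    1.38 -0.88]
shift now (cm): [0.31 0.38 1.51] dist 1.6
turn rotvec deg [-0.1  0.2 -0.1] shift after turn [0.31 0.38 1.52]
```

arm_command([
  {"dx":0.3,"dy":0.4,"dz":0.6,"ax":0,"ay":0,"az":0,"hand":0.8},
  {"dx":0,"dy":0,"dz":0.6,"ax":0,"ay":0,"az":0,"hand":0.8},
  {"dx":0,"dy":0,"dz":0,"ax":0,"ay":0,"az":0,"hand":0.8},
])

```text
time: 14.4
ee_pos: [573.7, 262.8, 120.1]
tcp_rot: [[-0.939, 0.344, 0.002], [0.344, 0.939, -0.002], [-0.002, -0.001, -1.0]]
force: [-0.4, -0.8, 0.3]
finger_gap: 13.5
```

```bash
python3 -c "
from h import *
state();plan([573.7,262.3,115],70);shot('wrist','w9.png',(220,150,420,270),4)"
```

```text
t 14.4 tcp [573.7 262.8 120.1] yawY 69.9 tilt [ 0.002 -0.002 -1.   ] F [-0.4 -0.8  0.3] gap 13.5 j [ 0.35  0.28  1.51 -0.    1.36 -0.87]
shift now (cm): [-0.02 -0.05  0.51] dist 0.5
turn rotvec deg [-0.1  0.1 -0.1] shift after turn [-0.02 -0.05  0.51]
```

View pics/w9.png

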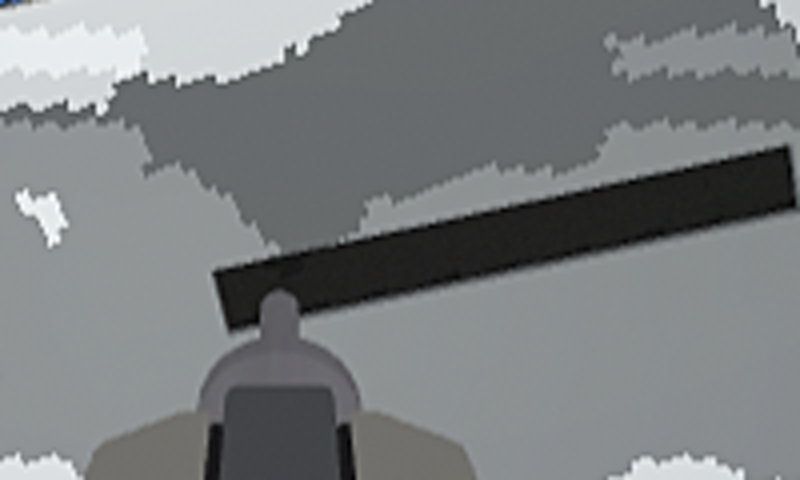

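The tip (280,300 in the crop) will land about on the groove's centre line. I'll lower it in small steps and watch the force.

arm_command([
  {"dx":0,"dy":0,"dz":0.4,"ax":0,"ay":0,"az":0,"hand":0.8},
  {"dx":0,"dy":0,"dz":0.3,"ax":0,"ay":0,"az":0,"hand":0.8},
])

```text
time: 14.7
ee_pos: [574.3, 263.1, 113.8]
tcp_rot: [[-0.939, 0.344, 0.003], [0.344, 0.939, -0.001], [-0.004, -0.0, -1.0]]
force: [-0.4, -0.4, -1.0]
finger_gap: 13.6
```

arm_command([
  {"dx":0,"dy":0,"dz":0.2,"ax":0,"ay":0,"az":0,"hand":0.8},
  {"dx":0,"dy":0,"dz":0.1,"ax":0,"ay":0,"az":0,"hand":0.8},
])

```text
time: 14.95
ee_pos: [574.3, 263.1, 110.5]
tcp_rot: [[-0.939, 0.344, 0.003], [0.344, 0.939, -0.001], [-0.004, -0.0, -1.0]]
force: [0.3, -0.4, -0.5]
finger_gap: 13.6
```

arm_command([
  {"dx":0,"dy":0,"dz":0.1,"ax":0,"ay":0,"az":0,"hand":0.8},
])

```text
time: 15.08
ee_pos: [574.3, 263.1, 109.5]
tcp_rot: [[-0.939, 0.344, 0.003], [0.344, 0.939, -0.001], [-0.004, -0.0, -1.0]]
force: [0.7, 0.4, 1.3]
finger_gap: 13.4
```

arm_command([
  {"dx":0,"dy":0,"dz":0.1,"ax":0,"ay":0,"az":0,"hand":0.8},
])

```text
time: 15.2
ee_pos: [574.5, 263.1, 109.1]
tcp_rot: [[-0.939, 0.344, 0.004], [0.344, 0.939, -0.001], [-0.004, 0.0, -1.0]]
force: [-1.8, -0.2, 6.4]
finger_gap: 13.8
```

Contact is at TCP z≈109.2 with 6 N. I'll slide along the groove with a light press.

arm_command([
  {"dx":0.06,"dy":0.26,"dz":0.08,"ax":0,"ay":0,"az":0,"hand":0.8},
  {"dx":0.06,"dy":0.26,"dz":0.08,"ax":0,"ay":0,"az":0,"hand":0.8},
])

```text
time: 15.45
ee_pos: [576.0, 267.1, 109.1]
tcp_rot: [[-0.939, 0.344, 0.005], [0.344, 0.939, -0.003], [-0.006, -0.001, -1.0]]
force: [-0.6, -3.1, 5.9]
finger_gap: 13.5
```

arm_command([
  {"dx":0.06,"dy":0.26,"dz":0.08,"ax":0,"ay":0,"az":0,"hand":0.8},
  {"dx":0.06,"dy":0.26,"dz":0.08,"ax":0,"ay":0,"az":0,"hand":0.8},
])

```text
time: 15.7
ee_pos: [577.1, 272.8, 107.8]
tcp_rot: [[-0.939, 0.345, 0.006], [0.345, 0.939, -0.003], [-0.007, -0.0, -1.0]]
force: [-0.1, 0.1, -0.3]
finger_gap: 13.6
```

The height fell and the force went to zero at y≈272.8. I'll probe straight down here.

arm_command([
  {"dx":0,"dy":0,"dz":0.15,"ax":0,"ay":0,"az":0,"hand":0.8},
  {"dx":0,"dy":0,"dz":0.15,"ax":0,"ay":0,"az":0,"hand":0.8},
])

```text
time: 15.95
ee_pos: [576.7, 273.2, 103.9]
tcp_rot: [[-0.939, 0.344, 0.005], [0.344, 0.939, -0.003], [-0.006, -0.001, -1.0]]
force: [0.5, -0.7, -0.6]
finger_gap: 14.1
```

arm_command([
  {"dx":0,"dy":0,"dz":0.15,"ax":0,"ay":0,"az":0,"hand":0.8},
  {"dx":0,"dy":0,"dz":0.15,"ax":0,"ay":0,"az":0,"hand":0.8},
  {"dx":0,"dy":0,"dz":0.15,"ax":0,"ay":0,"az":0,"hand":0.8},
])

```text
time: 16.32
ee_pos: [576.6, 273.1, 98.8]
tcp_rot: [[-0.939, 0.344, 0.005], [0.344, 0.939, -0.003], [-0.006, -0.001, -1.0]]
force: [0.1, -0.2, -0.2]
finger_gap: 13.7
```

arm_command([
  {"dx":0,"dy":0,"dz":0.15,"ax":0,"ay":0,"az":0,"hand":0.8},
  {"dx":0,"dy":0,"dz":0.15,"ax":0,"ay":0,"az":0,"hand":0.8},
])

```text
time: 16.58
ee_pos: [577.1, 273.2, 96.2]
tcp_rot: [[-0.939, 0.344, 0.006], [0.344, 0.939, -0.002], [-0.006, -0.0, -1.0]]
force: [0.6, 0.4, 9.9]
finger_gap: 13.6
```

arm_command([
  {"dx":0,"dy":0,"dz":0.2,"ax":0,"ay":0,"az":0,"hand":0.8},
  {"dx":0,"dy":0,"dz":0.2,"ax":0,"ay":0,"az":0,"hand":0.8},
])

```text
time: 16.82
ee_pos: [578.9, 274.3, 96.0]
tcp_rot: [[-0.939, 0.344, 0.011], [0.344, 0.939, 0.0], [-0.01, 0.004, -1.0]]
force: [-2.4, 0.6, 0.7]
finger_gap: 13.6
```

```bash
python3 -c "
from h import *
state();shot('wrist','w10.png');shot('side','s10.png',(170,130,300,240),5)"
```

```text
t 16.82 tcp [578.9 274.3  96. ] yawY 69.9 tilt [ 0.011  0.    -1.   ] F [-2.4  0.6  0.7] gap 13.6 j [ 0.36  0.31  1.51 -0.    1.31 -0.85]
```

View pics/w10.png

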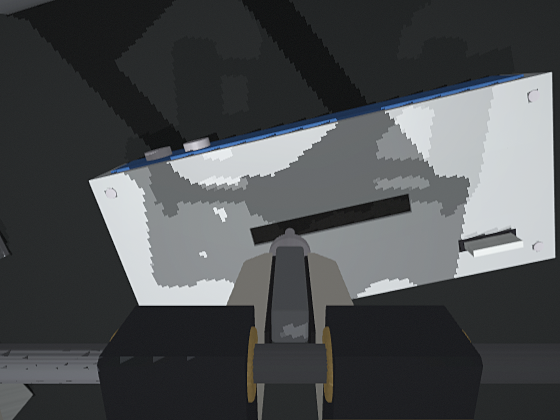

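View pics/s10.png

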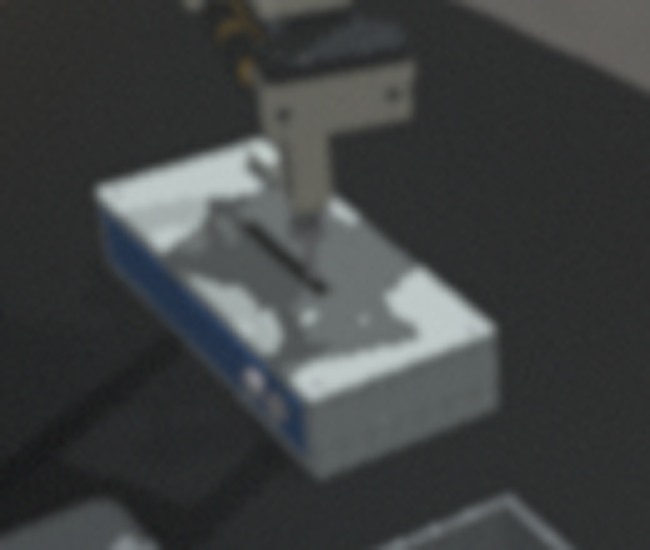

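```bash
python3 -c "
from h import *
im=cv2.imread('pics/w10.png'); cv2.imwrite('pics/w10c.png',cv2.resize(im[220:270,445:535],None,fx=8,fy=8,interpolation=cv2.INTER_CUBIC))"
```

```text
(no output)
```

View pics/w10c.png

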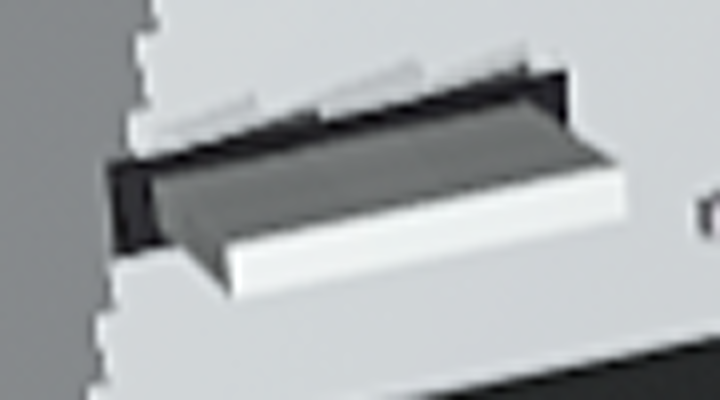

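arm_command([
  {"dx":0,"dy":0,"dz":0.1,"ax":0,"ay":0,"az":0,"hand":0.8},
])

```text
time: 17.05
ee_pos: [579.0, 274.5, 95.1]
tcp_rot: [[-0.939, 0.344, 0.011], [0.344, 0.939, 0.0], [-0.01, 0.004, -1.0]]
force: [-1.9, -0.2, 2.1]
finger_gap: 13.4
```

```bash
python3 - <<'E'
from h import *
o=state(); 
f=lambda u,v:(445+(u+.5)/8-.5,220+(v+.5)/8-.5)
# near face: both left and right edge
for b,t in (((157,180),(230,243)),((528,102),(625,163))):
    for zb in (49,50):
        B=ray("wrist",f(*b),zb,o)[:2]
        zs=np.arange(50,75,.25); print(zb,zs[np.argmin([np.linalg.norm(ray("wrist",f(*t),z,o)[:2]-B) for z in zs])])
w=[ray("wrist",f(*t),64,o)[:2] for t in ((230,243),(625,163))]; print("width at 64:",np.linalg.norm(w[0]-w[1]))
E
```

```text
t 17.05 tcp [579.  274.5  95.1] yawY 69.9 tilt [ 0.011  0.    -1.   ] F [-1.9 -0.2  2.1] gap 13.4 j [ 0.36  0.31  1.51 -0.    1.31 -0.85]
49 60.75
50 61.5
49 61.0
50 62.0
width at 64: 27.37560318889637
```

The flag is up, but by estimate only at about 61.5 mm, where fully home is 64. I'll press further.

arm_command([
  {"dx":0.15,"dy":0,"dz":0.15,"ax":0,"ay":0.5,"az":0,"hand":0.8},
  {"dx":0,"dy":0,"dz":0.15,"ax":0,"ay":0,"az":0,"hand":0.8},
])

```text
time: 17.3
ee_pos: [579.7, 275.8, 95.4]
tcp_rot: [[-0.939, 0.344, 0.008], [0.344, 0.939, 0.005], [-0.005, 0.008, -1.0]]
force: [-7.0, -0.7, 0.9]
finger_gap: 14.0
```

arm_command([
  {"dx":0,"dy":0,"dz":0.2,"ax":0,"ay":0,"az":0,"hand":0.8},
])

```text
time: 17.42
ee_pos: [579.8, 276.2, 94.6]
tcp_rot: [[-0.939, 0.344, 0.008], [0.344, 0.939, 0.006], [-0.005, 0.008, -1.0]]
force: [-7.6, -0.3, 57.4]
finger_gap: 14.0
```

```bash
python3 -c "
from h import *
state();shot('wrist','w11.png',(445,210,535,270),8);state()"
```

```text
t 17.43 tcp [579.8 276.2  94.6] yawY 69.9 tilt [ 0.008  0.006 -1.   ] F [-7.6 -0.3 57.4] gap 14.0 j [ 0.36  0.32  1.5   0.    1.31 -0.86]
t 17.48 tcp [580.3 276.5  95.2] yawY 69.9 tilt [ 0.009  0.007 -1.   ] F [-3.3  0.7  2.2] gap 13.6 j [ 0.36  0.32  1.5   0.    1.31 -0.86]
```

View pics/w11.png

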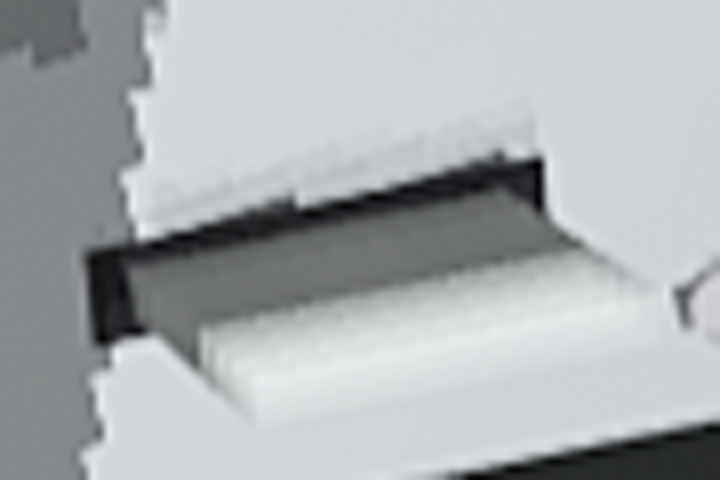

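View pics/full_w11.png

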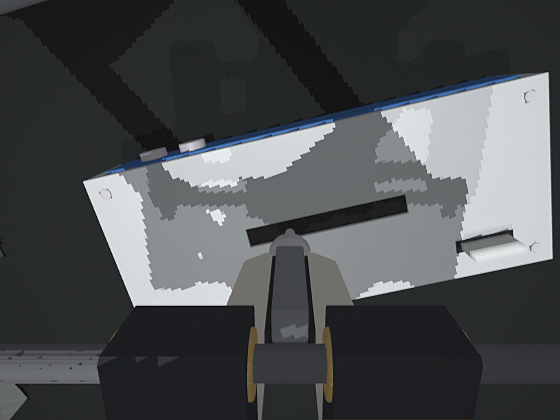

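The flag looks blurred, as if it was still rising while the picture was taken. I'll look again.

```bash
python3 - <<'E'
from h import *
o=state();shot('wrist','w12.png',(445,210,535,270),8);o2=state()
E
```

```text
t 17.48 tcp [580.3 276.5  95.2] yawY 69.9 tilt [ 0.009  0.007 -1.   ] F [-3.3  0.7  2.2] gap 13.6 j [ 0.36  0.32  1.5   0.    1.31 -0.86]
t 17.52 tcp [580.  276.3  94.4] yawY 69.9 tilt [ 0.009  0.006 -1.   ] F [0.5 0.7 1.7] gap 13.5 j [ 0.36  0.32  1.5   0.    1.31 -0.86]
```

View pics/w12.png

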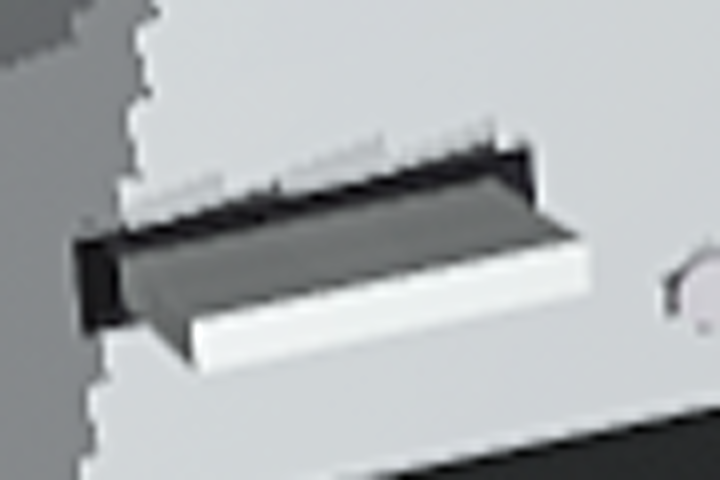

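Under the 57 N load peak the flag overshot and settled back at the same height, which suggests the hard stop. I'll lift the tip clear and triangulate the flag top from two views.

arm_command([
  {"dx":0,"dy":0,"dz":-0.5,"ax":0,"ay":0,"az":0,"hand":0.8},
  {"dx":0.1,"dy":-0.1,"dz":-1.5,"ax":0,"ay":0,"az":0,"hand":0.8},
  {"dx":0,"dy":0,"dz":-2,"ax":0,"ay":0,"az":0,"hand":0.8},
  {"dx":0,"dy":0,"dz":0,"ax":0,"ay":0,"az":0,"hand":0.8},
])

```text
time: 18.02
ee_pos: [578.0, 274.9, 136.1]
tcp_rot: [[-0.939, 0.344, 0.008], [0.344, 0.939, 0.005], [-0.005, 0.007, -1.0]]
force: [-0.2, -0.2, -0.5]
finger_gap: 13.8
```

```bash
python3 - <<'E'
from h import *
o=state();shot('wrist','w13.png');o2=state(); shot('side','s13.png',(170,130,300,240),5); shot('top','t13.png',(90,140,230,240),5)
E
```

```text
t 18.02 tcp [578.  274.9 136.1] yawY 69.9 tilt [ 0.008  0.005 -1.   ] F [-0.2 -0.2 -0.5] gap 13.8 j [ 0.36  0.28  1.47  0.    1.38 -0.86]
t 18.07 tcp [577.3 274.6 134.7] yawY 69.9 tilt [ 0.006  0.004 -1.   ] F [ 0.3  0.4 -1.1] gap 13.7 j [ 0.36  0.28  1.47  0.    1.38 -0.86]
```

View pics/w13.png

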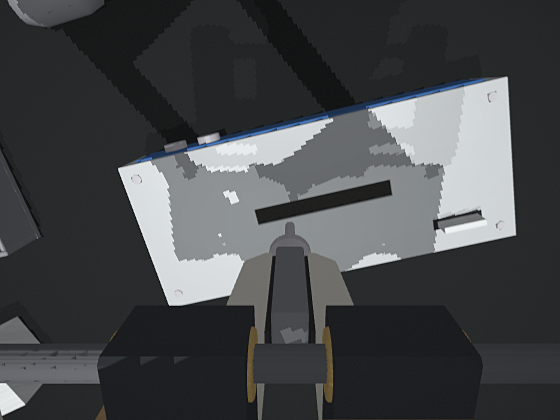

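View pics/s13.png

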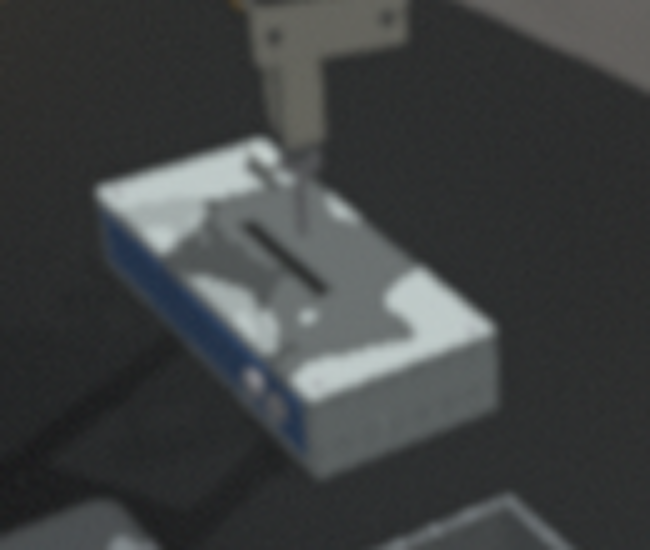

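View pics/t13.png

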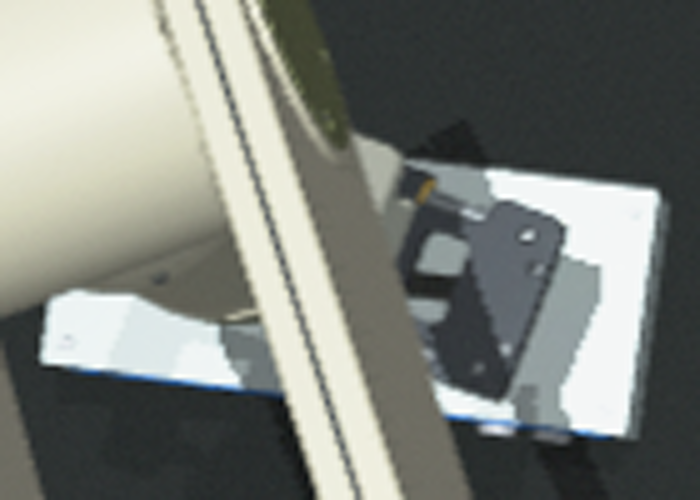

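```bash
python3 - <<'E'
from h import *
im=cv2.imread('pics/full_w12.png')
def cr(n,x0,y0,w,h,f): cv2.imwrite(f'pics/{n}.png',cv2.resize(im[y0:y0+h,x0:x0+w],None,fx=f,fy=f,interpolation=cv2.INTER_CUBIC))
# collage of corner patches 25x25 at 8x, top-left coords listed
pts=[(72,168),(535,60),(540,245),(235,218),(395,185),(395,195)]
tiles=[cv2.resize(im[y:y+25,x:x+25] if y+25<=420 and x+25<=560 else cv2.copyMakeBorder(im[y:y+25,x:x+25],0,25-im[y:y+25,x:x+25].shape[0],0,25-im[y:y+25,x:x+25].shape[1],cv2.BORDER_CONSTANT),(200,200),interpolation=cv2.INTER_CUBIC) for x,y in pts]
cv2.imwrite('pics/col.png',np.vstack([np.hstack(tiles[:3]),np.hstack(tiles[3:])]))
E
```

```text
(no output)
```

View pics/col.png

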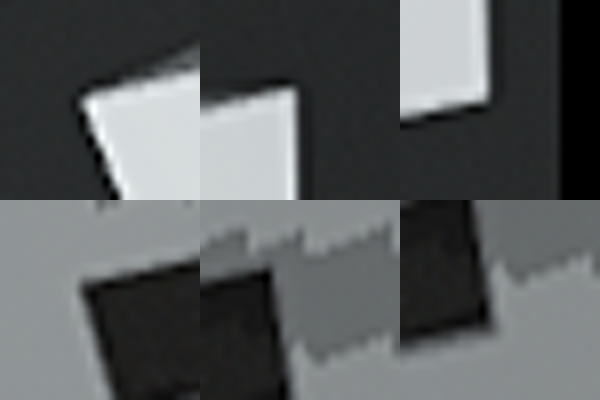

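```bash
python3 - <<'E'
from h import *
from scipy.optimize import least_squares
K=np.array(viewer.calibration("wrist")["intrinsics"])
W=np.array([[-55,-130,50],[-55,130,50],[55,130,50],[-6,-48,50],[-6,48,50],[6,48,50]],float)
I=np.array([[82,180.1],[547.2,71],[551,257.5],[245,228.9],[404,193.5],[406.5,210.6]])
ok,rv,tv=cv2.solvePnP(W,I,K,None,flags=cv2.SOLVEPNP_ITERATIVE)
pr=cv2.projectPoints(W,rv,tv,K,None)[0][:,0]; print((pr-I).round(1))
R=cv2.Rodrigues(rv)[0]; C=(-R.T@tv).ravel(); print("cam",C)
f=lambda u,v:np.array([445+(u+.5)/8-.5,210+(v+.5)/8-.5,1])
def ry(p,z): d=R.T@np.linalg.inv(K)@p; return C+d*(z-C[2])/d[2]
for b,t in (((128,255),(193,320)),((490,180),(580,238))):
  for zb in (46,50):
    B=ry(f(*b),zb); zs=np.arange(52,72,.1); d=[np.linalg.norm(ry(f(*t),z)-[B[0],B[1],z]) for z in zs]; print(zb,B.round(1),zs[np.argmin(d)],min(d))
for z in (60,62,64,66): 
  a,b=ry(f(193,320),z),ry(f(580,238),z); print(z,a.round(1),b.round(1),np.linalg.norm(a-b))
print("slot corners",[ry(f(*p),50).round(1) for p in ((72,240),(528,148),(537,205),(85,330))])
E
```

```text
[[ 0.3  0.3]
 [-0.1  0.1]
 [-0.1 -0.4]
 [-1.1 -0.8]
 [ 0.4 -0.7]
 [ 0.6  1.4]]
cam [-78.55141673  -4.35642362 260.52179988]
46 [34.1 78.5 46. ] 57.50000000000008 0.3448277448181367
50 [32. 77. 50.] 61.30000000000013 0.3376047557693546
46 [ 34.1 106.   46. ] 57.70000000000008 0.13922431005964048
50 [ 32.  103.9  50. ] 61.500000000000135 0.13468352444461246
60 [32.9 77.2 60. ] [ 32.8 104.9  60. ] 27.63762312723015
62 [31.8 76.4 62. ] [ 31.7 103.8  62. ] 27.361966085019972
64 [30.7 75.6 64. ] [ 30.6 102.7  64. ] 27.086309042809813
66 [29.6 74.8 66. ] [ 29.5 101.6  66. ] 26.81065200059962
slot corners [array([29.8, 73. , 50. ]), array([ 30.1, 106.8,  50. ]), array([ 34.9, 107.3,  50. ]), array([37.4, 73.2, 50. ])]
```

```bash
python3 - <<'E'
from h import *
c=viewer.calibration("wrist");K=np.array(c["intrinsics"]);M=np.linalg.inv(np.array(c["mount"]))
for z in (56,58,60,62,64):
    p=(M@[0,0,z,1])[:3]; q=K@p; print(z,(q[:2]/q[2]).round(1))
t=[]
for n in ("w7","w8","full_w9","full_w10","full_w12","w13"):
    im=cv2.imread(f"pics/{n}.png"); t.append(cv2.resize(im[212:262,265:315],(250,250),interpolation=cv2.INTER_CUBIC))
cv2.imwrite("pics/cmp.png",np.vstack([np.hstack(t[:3]),np.hstack(t[3:])]))
E
```

```text
56 [288.1 230.2]
58 [288.1 229.1]
60 [288.1 228. ]
62 [288.1 226.9]
64 [288.2 225.8]
```

View pics/cmp.png

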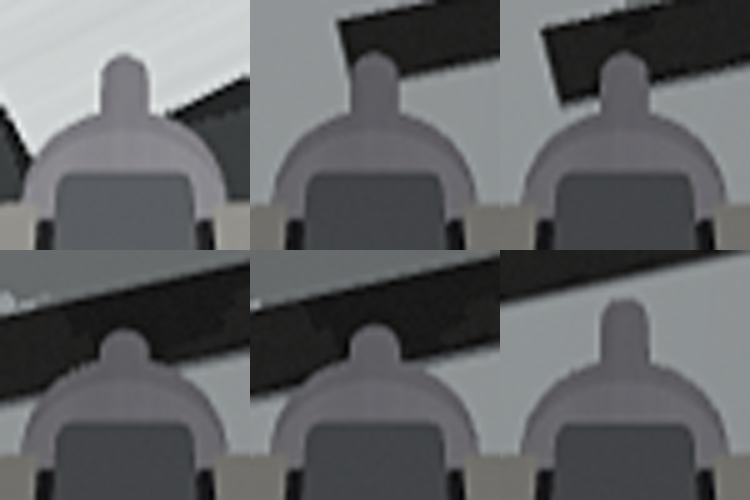

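The stylus hasn't slipped in the grip, and the tip depth (TCP ≈95–96, 13–14 mm below floor contact) says the pin is home. The flag estimate of about 61.5 mm disagrees, though. I'll go back in and press again, centred and firmly.

```bash
python3 -c "
from h import *
state();plan([576.7,273.2,112],70)"
```

```text
t 18.18 tcp [576.3 274.2 132.8] yawY 69.9 tilt [ 0.003  0.003 -1.   ] F [-0.6  0.1 -1.5] gap 13.8 j [ 0.36  0.28  1.48  0.    1.38 -0.86]
shift now (cm): [-0.07 -0.09  2.08] dist 2.1
turn rotvec deg [ 0.2  0.1 -0.1] shift after turn [-0.08 -0.08  2.08]
```

arm_command([
  {"dx":-0.05,"dy":-0.1,"dz":0.9,"ax":0,"ay":0,"az":0,"hand":0.8},
  {"dx":0,"dy":0,"dz":0.9,"ax":0,"ay":0,"az":0,"hand":0.8},
  {"dx":0,"dy":0,"dz":0,"ax":0,"ay":0,"az":0,"hand":0.8},
])

```text
time: 18.55
ee_pos: [575.0, 272.5, 110.9]
tcp_rot: [[-0.939, 0.344, -0.001], [0.344, 0.939, 0.002], [0.001, 0.002, -1.0]]
force: [0.1, -0.2, 0.6]
finger_gap: 13.8
```

```bash
python3 -c "
from h import *
state();plan([576.7,273.2,100],70)"
```

```text
t 18.55 tcp [575.  272.5 110.9] yawY 69.9 tilt [-0.001  0.002 -1.   ] F [ 0.1 -0.2  0.6] gap 13.8 j [ 0.36  0.3   1.5   0.    1.35 -0.86]
shift now (cm): [-0.14  0.12  1.09] dist 1.1
turn rotvec deg [ 0.1 -0.1 -0.1] shift after turn [-0.14  0.13  1.09]
```

arm_command([
  {"dx":-0.05,"dy":0.1,"dz":0.4,"ax":0,"ay":0,"az":0,"hand":0.8},
  {"dx":0,"dy":0,"dz":0.4,"ax":0,"ay":0,"az":0,"hand":0.8},
  {"dx":0,"dy":0,"dz":0.3,"ax":0,"ay":0,"az":0,"hand":0.8},
  {"dx":0,"dy":0,"dz":0.2,"ax":0,"ay":0,"az":0,"hand":0.8},
])

```text
time: 19.05
ee_pos: [575.8, 273.4, 96.8]
tcp_rot: [[-0.939, 0.344, -0.001], [0.344, 0.939, 0.002], [0.001, 0.002, -1.0]]
force: [-0.3, 0.6, -0.6]
finger_gap: 13.7
```

arm_command([
  {"dx":0,"dy":0,"dz":0.2,"ax":0,"ay":0,"az":0,"hand":0.8},
])

```text
time: 19.18
ee_pos: [575.9, 273.4, 94.8]
tcp_rot: [[-0.939, 0.344, -0.0], [0.344, 0.939, 0.002], [0.001, 0.002, -1.0]]
force: [-0.7, -0.3, -0.9]
finger_gap: 13.9
```

arm_command([
  {"dx":0,"dy":0,"dz":0.2,"ax":0,"ay":0,"az":0,"hand":0.8},
])

```text
time: 19.3
ee_pos: [576.6, 273.7, 93.8]
tcp_rot: [[-0.939, 0.344, 0.001], [0.344, 0.939, 0.003], [-0.0, 0.003, -1.0]]
force: [1.2, 1.3, 40.2]
finger_gap: 13.7
```

```bash
python3 - <<'E'
from h import *
o=state();shot('wrist','w14.png');shot('wrist','w15.png',(435,200,535,275),7);o2=state()
E
```

```text
t 19.3 tcp [576.6 273.7  93.8] yawY 69.9 tilt [ 0.001  0.003 -1.   ] F [ 1.2  1.3 40.2] gap 13.7 j [ 0.36  0.32  1.51  0.    1.32 -0.86]
t 19.4 tcp [577.4 274.   94.7] yawY 69.9 tilt [ 0.003  0.003 -1.   ] F [-0.   0.5 -0.2] gap 13.6 j [ 0.36  0.32  1.51  0.    1.32 -0.86]
```

View pics/w15.png

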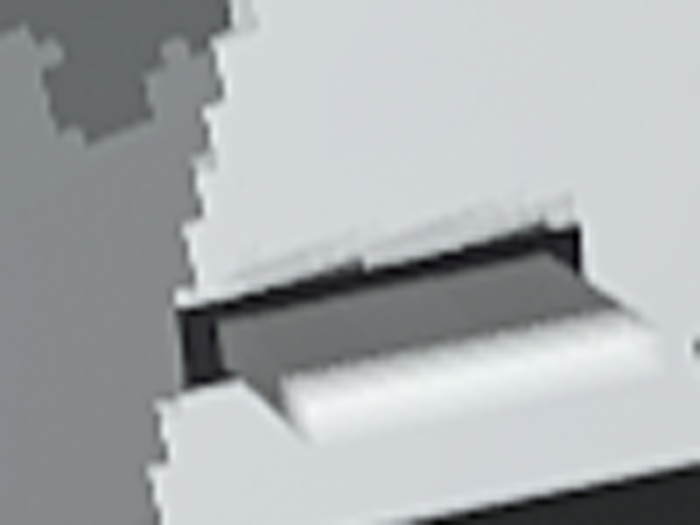

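View pics/full_w15.png

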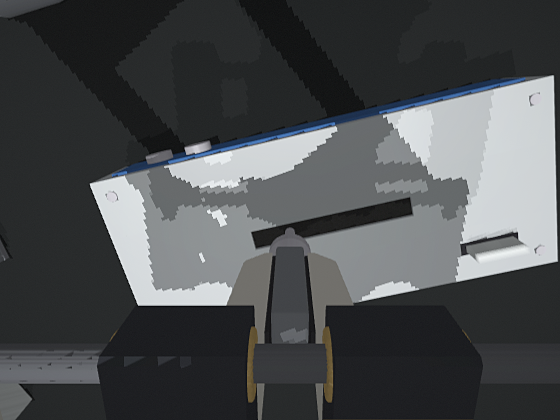

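Hard presses make the flag bounce, so I'll finish with a gentle, sustained press.

arm_command([
  {"dx":0,"dy":0,"dz":0.06,"ax":0,"ay":0,"az":0,"hand":0.8},
  {"dx":0,"dy":0,"dz":0.06,"ax":0,"ay":0,"az":0,"hand":0.8},
])

```text
time: 19.65
ee_pos: [577.6, 274.0, 93.8]
tcp_rot: [[-0.939, 0.344, 0.004], [0.344, 0.939, 0.004], [-0.002, 0.005, -1.0]]
force: [0.9, 0.8, 3.1]
finger_gap: 13.6
```

arm_command([
  {"dx":0,"dy":0,"dz":0.08,"ax":0,"ay":0,"az":0,"hand":0.8},
])

```text
time: 19.77
ee_pos: [578.1, 274.2, 93.7]
tcp_rot: [[-0.939, 0.344, 0.005], [0.344, 0.939, 0.004], [-0.003, 0.005, -1.0]]
force: [0.0, -0.6, 15.4]
finger_gap: 13.7
```

arm_command([
  {"dx":0,"dy":0,"dz":0.08,"ax":0,"ay":0,"az":0,"hand":0.8},
])

```text
time: 19.9
ee_pos: [579.0, 274.6, 94.1]
tcp_rot: [[-0.939, 0.344, 0.007], [0.344, 0.939, 0.005], [-0.005, 0.007, -1.0]]
force: [-0.2, 0.9, -0.0]
finger_gap: 13.9
```

```bash
python3 - <<'E'
from h import *
o=state();shot('wrist','w16.png',(435,200,535,275),7);o2=state()
E
```

```text
t 19.9 tcp [579.  274.6  94.1] yawY 69.9 tilt [ 0.007  0.005 -1.   ] F [-0.2  0.9 -0. ] gap 13.9 j [ 0.36  0.32  1.51  0.    1.31 -0.86]
t 19.95 tcp [578.8 274.5  93.6] yawY 69.9 tilt [ 0.006  0.005 -1.   ] F [-0.6 -0.2 12.8] gap 14.0 j [ 0.36  0.32  1.51  0.    1.31 -0.86]
```

View pics/w16.png

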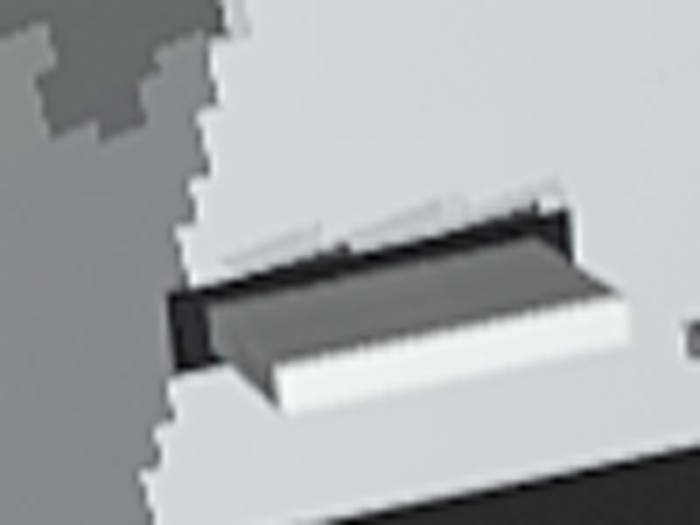

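arm_command([
  {"dx":0.1,"dy":0,"dz":-0.5,"ax":0,"ay":0,"az":0,"hand":0.8},
  {"dx":0.1,"dy":-0.1,"dz":-1.5,"ax":0,"ay":0,"az":0,"hand":0.8},
  {"dx":0,"dy":0,"dz":-2,"ax":0,"ay":0,"az":0,"hand":0.8},
  {"dx":0,"dy":2.5,"dz":-1,"ax":0,"ay":0,"az":0,"hand":0.8},
  {"dx":0,"dy":2.5,"dz":0,"ax":0,"ay":0,"az":0,"hand":0.8},
  {"dx":0,"dy":0,"dz":0,"ax":0,"ay":0,"az":0,"hand":0.8},
  {"dx":0,"dy":0,"dz":0,"ax":0,"ay":0,"az":0,"hand":0.8},
])

```text
time: 20.82
ee_pos: [593.5, 321.2, 150.2]
tcp_rot: [[-0.939, 0.344, 0.007], [0.344, 0.939, 0.004], [-0.005, 0.006, -1.0]]
force: [0.4, -0.2, -0.6]
finger_gap: 13.5
```

```bash
python3 - <<'E'
from h import *
o=state();shot('wrist','w17.png');o2=state()
im=cv2.imread('pics/w17.png'); cv2.imwrite('pics/w17c.png',cv2.resize(im[190:260,330:450],None,fx=6,fy=6,interpolation=cv2.INTER_CUBIC))
E
```

```text
t 20.82 tcp [593.5 321.2 150.2] yawY 69.9 tilt [ 0.007  0.004 -1.   ] F [ 0.4 -0.2 -0.6] gap 13.5 j [ 0.42  0.36  1.35  0.    1.43 -0.8 ]
t 20.88 tcp [593.5 321.2 150.2] yawY 69.8 tilt [ 0.007  0.005 -1.   ] F [-0.1  0.1  0.2] gap 13.5 j [ 0.42  0.36  1.35  0.    1.43 -0.8 ]
```

View pics/w17.png

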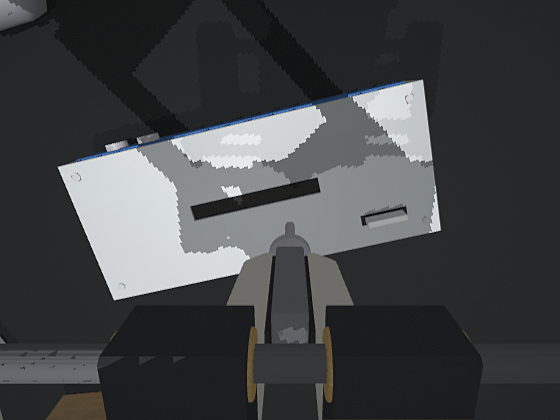

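View pics/w17c.png

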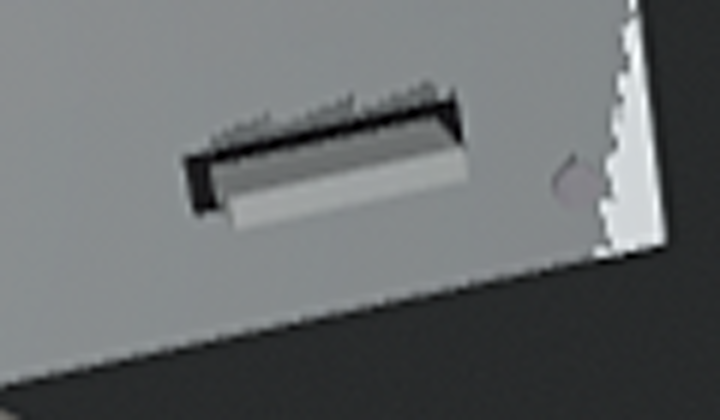

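```bash
python3 - <<'E'
from h import *
K=np.array(viewer.calibration("wrist")["intrinsics"])
g=cv2.cvtColor(cv2.imread('pics/w17.png'),cv2.COLOR_BGR2GRAY)
W=np.array([[-55,-130,50],[-55,130,50],[55,130,50],[55,-130,50],[-6,-48,50],[-6,48,50],[6,48,50],[6,-48,50]],float)
I=np.array([[58,166],[423,80],[440,231],[114,299],[191,207],[318.5,178],[320.5,192],[194.5,221]],np.float32)
S=cv2.cornerSubPix(g,I.reshape(-1,1,2).copy(),(3,3),(-1,-1),(cv2.TERM_CRITERIA_EPS+cv2.TERM_CRITERIA_COUNT,50,.01))[:,0]
print(S.round(1).tolist())
ok,rv,tv=cv2.solvePnP(W,S.astype(float),K,None)
pr=cv2.projectPoints(W,rv,tv,K,None)[0][:,0]; print((pr-S).round(1).tolist())
R=cv2.Rodrigues(rv)[0]; C=(-R.T@tv).ravel(); print("cam",C)
f=lambda u,v:np.array([330+(u+.5)/6-.5,190+(v+.5)/6-.5,1])
def ry(p,z): d=R.T@np.linalg.inv(K)@p; return C+d*(z-C[2])/d[2]
for b,t in (((213,165),(228,200)),((437,118),(466,150))):
  for zb in (46,50):
    B=ry(f(*b),zb); zs=np.arange(50,72,.1); d=[np.linalg.norm(ry(f(*t),z)-[B[0],B[1],z]) for z in zs]; print(zb,B.round(1),zs[np.argmin(d)].round(1),min(d))
for z in (58,60,62,64): 
  a,b=ry(f(228,200),z),ry(f(466,150),z); e,h=ry(f(236,231),z),ry(f(467,180),z); print(z,a.round(1),b.round(1),np.linalg.norm(a-b),"far",e.round(1),h.round(1))
print("slot corners",[ry(f(*p),50).round(1) for p in ((183,157),(456,95),(465,148),(193,215))])
E
```

```text
[[57.099998474121094, 166.6999969482422], [422.29998779296875, 79.0999984741211], [440.3999938964844, 229.89999389648438], [113.80000305175781, 299.8999938964844], [189.89999389648438, 206.10000610351562], [316.8999938964844, 177.10000610351562], [320.20001220703125, 191.5], [194.60000610351562, 220.10000610351562]]
[[0.3, 0.0], [0.0, 0.1], [-0.1, -0.4], [-0.0, -0.2], [-0.6, -0.4], [0.3, -0.6], [0.4, 0.7], [-0.4, 0.6]]
cam [-69.52484845  39.93332645 316.11130448]
46 [33.8 76.9 46. ] 58.0 0.6695142904130579
50 [32.3 76.4 50. ] 61.9 0.6594566973184296
46 [ 34.1 105.3  46. ] 58.3 0.16480719025773993
50 [ 32.6 104.4  50. ] 62.1 0.1626389413314292
58 [34.1 76.3 58. ] [ 34.3 105.3  58. ] 28.956593717739235 far [38.2 76.6 58. ] [ 38.2 104.9  58. ]
60 [33.3 76.  60. ] [ 33.5 104.8  60. ] 28.732220796330655 far [37.4 76.3 60. ] [ 37.3 104.4  60. ]
62 [32.5 75.8 62. ] [ 32.7 104.3  62. ] 28.507847874922092 far [36.6 76.  62. ] [ 36.5 103.9  62. ]
64 [31.7 75.5 64. ] [ 31.9 103.8  64. ] 28.283474953513515 far [35.7 75.8 64. ] [ 35.7 103.4  64. ]
slot corners [array([30.4, 72.9, 50. ]), array([ 30.2, 107.1,  50. ]), array([ 37.3, 107.2,  50. ]), array([38.2, 72.9, 50. ])]
```

The flag stands at about 62–64 mm, at the same height after every press, with hard-stop forces of 40–57 N, so I take the pin as home. Now I return the stylus to the stand.

```bash
python3 -c "
from h import *
state();plan([633.8,-23.2,150],70)"
```

```text
t 20.88 tcp [593.5 321.2 150.2] yawY 69.8 tilt [ 0.007  0.005 -1.   ] F [-0.1  0.1  0.2] gap 13.5 j [ 0.42  0.36  1.35  0.    1.43 -0.8 ]
shift now (cm): [-15.66 -30.94  -0.12] dist 34.7
turn rotvec deg [ 0.4  0.3 -0.2] shift after turn [-1.557e+01 -3.099e+01  2.000e-02]
```

arm_command([
  {"dx":0,"dy":0,"dz":-1,"ax":0.4,"ay":0.3,"az":0,"hand":0.8},
  {"dx":-2,"dy":-4,"dz":0,"ax":0,"ay":0,"az":0,"hand":0.8},
  {"dx":-2,"dy":-4,"dz":0,"ax":0,"ay":0,"az":0,"hand":0.8},
  {"dx":-2,"dy":-4,"dz":0,"ax":0,"ay":0,"az":0,"hand":0.8},
  {"dx":-2,"dy":-4,"dz":0,"ax":0,"ay":0,"az":0,"hand":0.8},
  {"dx":-2,"dy":-4,"dz":0,"ax":0,"ay":0,"az":0,"hand":0.8},
  {"dx":-2,"dy":-4,"dz":0,"ax":0,"ay":0,"az":0,"hand":0.8},
  {"dx":-1.5,"dy":-3,"dz":0,"ax":0,"ay":0,"az":0,"hand":0.8},
  {"dx":0,"dy":0,"dz":0,"ax":0,"ay":0,"az":0,"hand":0.8},
  {"dx":0,"dy":0,"dz":0,"ax":0,"ay":0,"az":0,"hand":0.8},
])

```text
time: 22.12
ee_pos: [627.1, 8.0, 168.6]
tcp_rot: [[-0.937, 0.348, 0.001], [0.348, 0.937, -0.001], [-0.001, -0.001, -1.0]]
force: [-0.2, 0.8, -0.1]
finger_gap: 13.4
```

```bash
python3 -c "
from h import *
state();plan([633.8,-23.2,130],70)"
```

```text
t 22.12 tcp [627.1   8.  168.6] yawY 69.6 tilt [ 0.001 -0.001 -1.   ] F [-0.2  0.8 -0.1] gap 13.4 j [-0.07  0.23  1.47 -0.    1.44 -1.28]
shift now (cm): [-1.71 -2.68  3.87] dist 5.0
turn rotvec deg [-0.1  0.1 -0.4] shift after turn [-1.7  -2.7   3.86]
```

arm_command([
  {"dx":-0.9,"dy":-1.4,"dz":1,"ax":0,"ay":0,"az":0,"hand":0.8},
  {"dx":-0.8,"dy":-1.3,"dz":1,"ax":0,"ay":0,"az":0,"hand":0.8},
  {"dx":0,"dy":0,"dz":1,"ax":0,"ay":0,"az":0,"hand":0.8},
  {"dx":0,"dy":0,"dz":0,"ax":0,"ay":0,"az":0,"hand":0.8},
  {"dx":0,"dy":0,"dz":0,"ax":0,"ay":0,"az":0,"hand":0.8},
])

```text
time: 22.75
ee_pos: [633.3, -23.0, 135.4]
tcp_rot: [[-0.938, 0.345, -0.001], [0.345, 0.938, -0.001], [0.001, -0.001, -1.0]]
force: [-0.2, 0.8, -0.7]
finger_gap: 13.8
```

```bash
python3 -c "
from h import *
state();plan([633.8,-23.2,120],70);shot('wrist','w18.png',(230,160,350,260),6); shot('side','s18.png',(270,150,380,270),5)"
```

```text
t 22.75 tcp [633.3 -23.  135.4] yawY 69.8 tilt [-0.001 -0.001 -1.   ] F [-0.2  0.8 -0.7] gap 13.8 j [-0.12  0.27  1.48 -0.    1.39 -1.33]
shift now (cm): [-0.06 -0.    1.54] dist 1.5
turn rotvec deg [-0.1 -0.1 -0.2] shift after turn [-0.06 -0.    1.54]
```

View pics/w18.png

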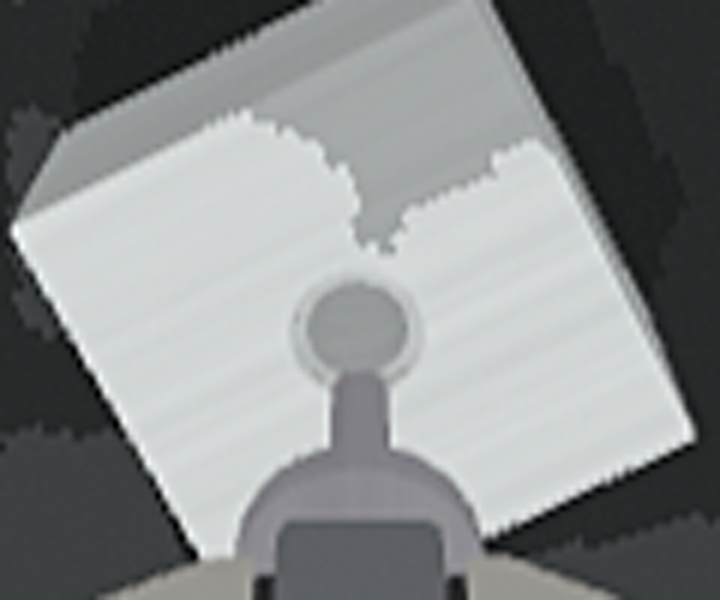

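View pics/s18.png

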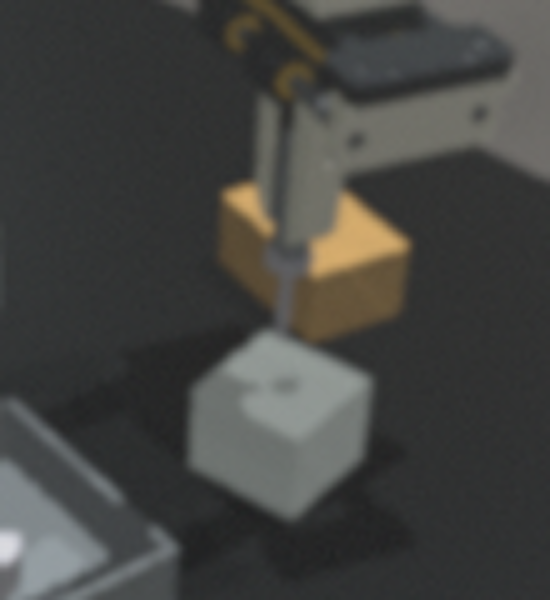

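```bash
python3 -c "
from h import *
o=state(); print(ray('wrist',(289.3,214.0),48,o)); print('tip z~74 ',[ray('wrist',(289.8,160+385/6.),z,o).round(1) for z in (71,73,75)])"
```

```text
t 22.85 tcp [633.3 -22.9 135.6] yawY 69.8 tilt [-0.001 -0.001 -1.   ] F [-0.3  0.2  0.2] gap 13.5 j [-0.12  0.27  1.48 -0.    1.39 -1.33]
[633.22055397 -22.25661714  48.        ]
tip z~74  [array([632.7, -21.7,  71. ]), array([632.1, -21.4,  73. ]), array([631.4, -21.2,  75. ])]
```

arm_command([
  {"dx":-0.1,"dy":0,"dz":1,"ax":0,"ay":0,"az":0,"hand":0.8},
  {"dx":0,"dy":0,"dz":1,"ax":0,"ay":0,"az":0,"hand":0.8},
  {"dx":0,"dy":0,"dz":0.6,"ax":0,"ay":0,"az":0,"hand":0.8},
])

```text
time: 23.22
ee_pos: [634.9, -22.9, 109.0]
tcp_rot: [[-0.939, 0.345, 0.001], [0.345, 0.939, -0.001], [-0.001, -0.001, -1.0]]
force: [0.1, 0.2, -0.9]
finger_gap: 13.6
```

arm_command([
  {"dx":0,"dy":0,"dz":0.5,"ax":0,"ay":0,"az":0,"hand":0.8},
  {"dx":0,"dy":0,"dz":0.5,"ax":0,"ay":0,"az":0,"hand":0.8},
])

```text
time: 23.48
ee_pos: [634.6, -22.8, 97.7]
tcp_rot: [[-0.939, 0.345, -0.0], [0.345, 0.939, -0.001], [-0.0, -0.001, -1.0]]
force: [0.1, -0.1, -1.0]
finger_gap: 14.2
```

arm_command([
  {"dx":0,"dy":0,"dz":1,"ax":0,"ay":0,"az":0,"hand":0.8},
  {"dx":0,"dy":0,"dz":0.8,"ax":0,"ay":0,"az":0,"hand":0.8},
  {"dx":0,"dy":0,"dz":0.4,"ax":0,"ay":0,"az":0,"hand":0.8},
])

```text
time: 23.85
ee_pos: [634.5, -22.8, 74.0]
tcp_rot: [[-0.939, 0.345, -0.0], [0.345, 0.939, -0.001], [0.0, -0.001, -1.0]]
force: [0.3, 1.2, -0.3]
finger_gap: 14.1
```

arm_command([
  {"dx":0,"dy":0,"dz":0.3,"ax":0,"ay":0,"az":0,"hand":0.8},
])

```text
time: 23.98
ee_pos: [634.4, -22.9, 70.6]
tcp_rot: [[-0.939, 0.345, -0.001], [0.345, 0.939, -0.001], [0.0, -0.001, -1.0]]
force: [1.0, -0.0, -0.5]
finger_gap: 13.9
```

arm_command([
  {"dx":0,"dy":0,"dz":0.15,"ax":0,"ay":0,"az":0,"hand":0.8},
])

```text
time: 24.1
ee_pos: [634.4, -22.9, 69.0]
tcp_rot: [[-0.939, 0.345, -0.001], [0.345, 0.939, -0.001], [0.0, -0.001, -1.0]]
force: [-0.1, 0.8, -0.2]
finger_gap: 14.1
```

arm_command([
  {"dx":0,"dy":0,"dz":0.12,"ax":0,"ay":0,"az":0,"hand":0.8},
])

```text
time: 24.22
ee_pos: [634.6, -22.9, 67.9]
tcp_rot: [[-0.939, 0.345, -0.0], [0.345, 0.939, -0.001], [0.0, -0.001, -1.0]]
force: [0.5, 0.3, -0.1]
finger_gap: 13.7
```

arm_command([
  {"dx":0,"dy":0,"dz":0.1,"ax":0,"ay":0,"az":0,"hand":0.8},
])

```text
time: 24.35
ee_pos: [634.8, -22.9, 67.1]
tcp_rot: [[-0.939, 0.345, 0.0], [0.345, 0.939, -0.001], [-0.0, -0.001, -1.0]]
force: [0.3, -0.7, -1.0]
finger_gap: 13.6
```

arm_command([
  {"dx":0,"dy":0,"dz":0.1,"ax":0,"ay":0,"az":0,"hand":0.8},
])

```text
time: 24.48
ee_pos: [634.9, -22.9, 66.3]
tcp_rot: [[-0.939, 0.345, 0.0], [0.345, 0.939, -0.001], [-0.001, -0.001, -1.0]]
force: [-3.0, 0.7, 6.7]
finger_gap: 13.6
```

The collar touches down at TCP z≈66.4. That is 2.3 mm lower than at pickup, so the stylus slipped that much in the grip, which fits the pin stopping at the same depth every time. I'll release.

arm_command([
  {"dx":0,"dy":0,"dz":0,"ax":0,"ay":0,"az":0,"hand":4.2},
  {"dx":0,"dy":0,"dz":0,"ax":0,"ay":0,"az":0,"hand":4.2},
  {"dx":0,"dy":0,"dz":0,"ax":0,"ay":0,"az":0,"hand":4.2},
])

```text
time: 24.85
ee_pos: [635.3, -23.0, 66.8]
tcp_rot: [[-0.939, 0.345, 0.001], [0.345, 0.939, -0.001], [-0.002, -0.001, -1.0]]
force: [-0.2, -0.8, -1.7]
finger_gap: 38.8
```

```bash
python3 -c "
from h import *
state();shot('wrist','w19.png',(200,160,380,310),4)"
```

```text
t 24.85 tcp [635.3 -23.   66.8] yawY 69.8 tilt [ 0.001 -0.001 -1.   ] F [-0.2 -0.8 -1.7] gap 38.8 j [-0.12  0.34  1.53 -0.    1.27 -1.33]
```

View pics/w19.png

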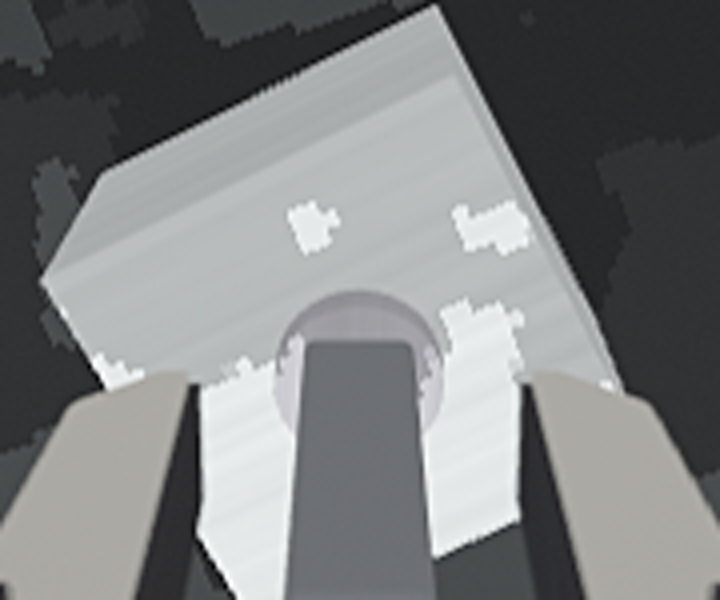

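arm_command([
  {"dx":0,"dy":0,"dz":-2,"ax":0,"ay":0,"az":0,"hand":4.2},
  {"dx":0,"dy":0,"dz":-4,"ax":0,"ay":0,"az":0,"hand":4.2},
  {"dx":0,"dy":0,"dz":-5,"ax":0,"ay":0,"az":0,"hand":4.2},
  {"dx":0,"dy":0,"dz":-5,"ax":0,"ay":0,"az":0,"hand":4.2},
  {"dx":4,"dy":-3,"dz":0,"ax":0,"ay":0,"az":0,"hand":4.2},
  {"dx":4,"dy":-3,"dz":0,"ax":0,"ay":0,"az":0,"hand":4.2},
  {"dx":4,"dy":-3,"dz":0,"ax":0,"ay":0,"az":0,"hand":4.2},
  {"dx":0,"dy":-3,"dz":0,"ax":0,"ay":0,"az":0,"hand":4.2},
  {"dx":0,"dy":0,"dz":0,"ax":0,"ay":0,"az":0,"hand":4.2},
])

```text
time: 26.02
ee_pos: [479.4, -95.9, 245.9]
tcp_rot: [[-0.939, 0.344, 0.016], [0.344, 0.939, -0.005], [-0.017, 0.001, -1.0]]
force: [-0.3, 0.1, -0.1]
finger_gap: 41.9
```

```bash
python3 -c "
from h import *
state();shot('wrist','w20.png');shot('top','t20.png');shot('side','s20.png')
im=cv2.imread('pics/full_s20.png'); cv2.imwrite('pics/s20c.png',cv2.resize(im[140:270,180:360],None,fx=4,fy=4,interpolation=cv2.INTER_CUBIC))"
```

```text
t 26.02 tcp [479.4 -95.9 245.9] yawY 69.9 tilt [ 0.016 -0.005 -1.   ] F [-0.3  0.1 -0.1] gap 41.9 j [-0.3  -0.2   1.76 -0.    1.56 -1.52]
```

View pics/t20.png

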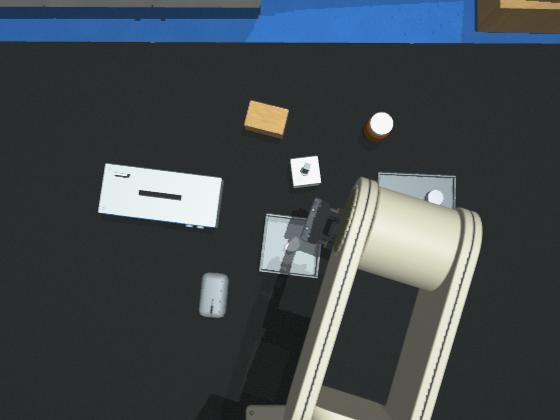

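View pics/s20c.png

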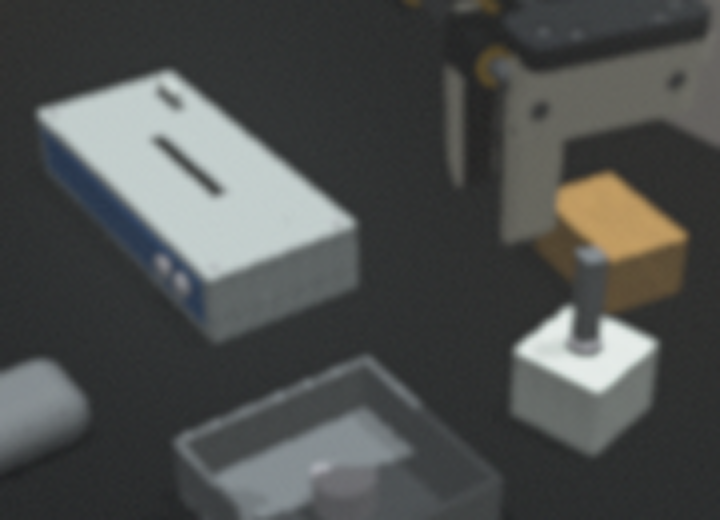

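View pics/s20.png

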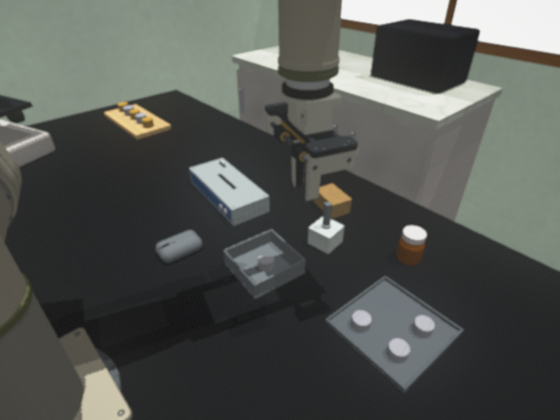

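```bash
python3 -c "
import cv2,numpy as np
a=cv2.imread('pics/top0.png')[160:190,100:145];b=cv2.imread('pics/full_t20.png')[160:190,100:145]
c=cv2.imread('pics/w20.png')
cv2.imwrite('pics/fl.png',cv2.resize(np.hstack([a,b]),None,fx=8,fy=8,interpolation=cv2.INTER_CUBIC))"
```

```text
(no output)
```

View pics/fl.png

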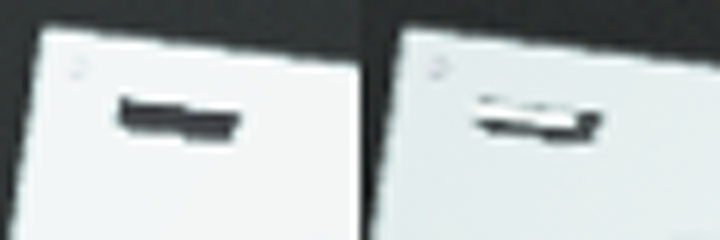

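View pics/w20.png

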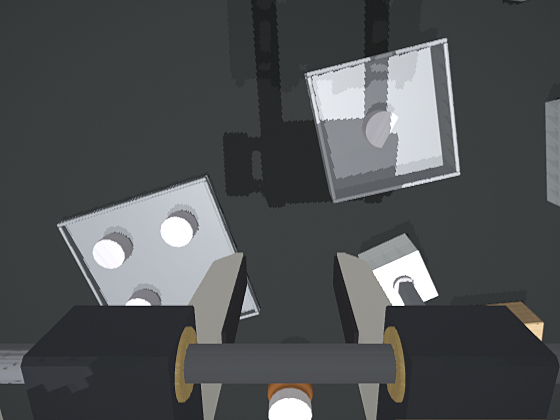

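```bash
python3 -c "
from h import *
print(job.sign_off()); state()"
```

```text
the job is handed in; nothing more can be done
None
the job is handed in; nothing more can be done
```

The cut disc is in the scrap bin, the reset pin has been pushed down so the flag stands up, and the stylus is back in its stand. I handed the job in at about 26 s of the 64 s allowed. The flag's exact height is the one check I could not settle.

**What I did**
- **Cut disc:** I gripped it across flat and arc, lifted it out of the tray and set it down inside the bin. The later pictures show it lying on the bin floor.
- **Hidden hole:** I slid the stylus tip along the groove, and it dropped in about 20 mm from the -y end. I pressed the pin several times against a hard stop, with force peaks of 57 N and 40 N.
- **Stylus:** The collar touched down on the stand at about 7 N, and I released it there. The final pictures show it upright with the collar on the stand.

**Last checks**
- **Rest of the bench:** The three whole discs, the carton, jar and mouse look unmoved in the final pictures. The gripper was clear of everything.
- **Flag height:** Estimates from the pictures gave 61.5–64 mm, where fully home is 64 mm, with an error of a millimetre or two. The tip depth (about 13–14 mm below the groove floor) and the flag resting at about the same height after each press both say the pin is home.
- **Grip slip:** The stylus slipped about 2.3 mm in the grip during the hard presses, and I allowed for that in the depth. The flag also bounced briefly in those presses before settling.

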